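# Hang the mug on the empty hook under the rack's shelf

### The arm

A 6-joint arm with a two-finger parallel gripper is mounted at the origin on a cart in front of the work surface, level with it; the furniture and walls round the work are solid. World frame = base frame: x ahead of the robot, y to its left, z up, the work surface at z = 0. Lengths are in m, angles in degrees, forces in N, time in s.
With the tool pointing down it reaches from about 0.375 to 0.9 m from the base axis. Payload 3.1 kg.
Tool frame: the origin (TCP) lies at the very end of the fingers, on their centre line; the grasp point (between the pads) lies 19 mm behind it; z points along the fingers, y is the line along which they close (so a half turn about z gives the same grasp; the last joint's range is limited). The gripper opens to 87 mm and grips with 3 to 60 N. Pads are 19 mm wide; open, the fingers measure 117 mm over their backs; the gripper's body (75 mm by 190 mm) begins 51 mm behind the grasp point.
Start: joints at [-75.143, 30.224, 82.088, -0, 67.689, -10.227], TCP at [0.265, -0.566, 0.223] pointing down, gripper open.
Joint ranges: [-176.69, 176.69], [-43.24, 126.21], [12.49, 139.97], [-82, 262], [0, 151.66], [-163.58, 163.58]. Speed limits (degrees/s): [159.86, 159.86, 180, 180, 180, 180].

### API

Orientations are given as a 3x3 rotation matrix whose columns are the frame's x, y, z axes.
In Python, from rig import readout, viewer, ticket gives the robot as it stands.
- The arm moves only by the tool send_rows, never from a script. Its argument "moves" is a list of rows, each a list of 6 numbers: the shift along the tool's x, y, z in units of 250 mm (1.0 is 250 mm), then the turn, a rotation vector about the tool's x, y, z in units of 90 degrees (1.0 is 90 degrees). A call has 1 to 12 rows; each row is the pose to reach, as a shift and turn from the pose commanded when the call began, along the tool's axes at that moment; what a row does not reach only later rows make up. A row lasts 1/10 s, in which the tool goes at most 50 mm and 8.59 degrees, less where a joint would pass 70% of its speed; a pose out of reach is approached as far as the arm can. A call with a number of a shift or a turn outside -1 to 1 is refused whole. A call with a gripper value outside its range is refused whole. "grip" is the opening, from 0 (shut) to 1 (fully open), set as the call begins (left out, the last holds). The fingers move at their own pace and stop on an object; the grip force is fixed at half the most. Time passes only in rows, so rows that repeat a pose let the fingers close. It gives the time, the measured TCP pose, the force, the opening and the grip force at its end, in the units of the state.
- readout.read_state(): the state, without advancing time (a new reading comes with each control period).
- viewer.capture(name): name is "side" or "top" or "wrist"; returns (picture, depth): 420x560x3 uint8, red, green, blue; 420x560 float32, m along the optical axis (not along the pixel's ray), 0 where there is no reading.
- viewer.camera_info(name): a dict with "fx", "fy", "cx", "cy" (pixels), "R" (3x3) and "t" (3): a world point X has camera coordinates R X + t; the wrist camera has in their place "tool_from_camera" (4x4, takes a point from camera to tool coordinates, whose origin is the TCP and whose axes are the flange's). Camera axes: x right, y down, z forward; pixel columns grow to the right and rows downward; lengths in m; the calibration is good to about 2 mm. A picture is of the moment at which its call begins: read the wrist's pose just before it. camera_info takes no time and is no camera call.
- ticket.hand_in(): hands the job in; it is judged then, once.
The state is a dict: "time_s": time; "joint_positions": joint angles; "qvel": joint speeds; "tau": joint torques, N m; "position": TCP position; "tcp_rot": TCP orientation; "force": force on the tool from outside, world axes, zero at the start; "moment": the same for the moment, N m; "opening": opening from 0.0 (shut) to 1.0 (fully open); "grasp_force": force on a finger pad.
Only numpy, scipy, OpenCV 4.12 (cv2) and the standard library are available. Lean on these libraries where they do the work, as an engineer would, in place of code of your own. Each camera call takes 0.05 s, during which the arm holds its last target. There are 200 camera calls.

### The job

The pepper mill stands in the way under the empty hook of the mug rack: first set it upright on the black chopping board. Then hang the cream mug by its handle on the empty hook, so that it hangs there freely. Do not knock anything over, and leave everything else where it stands.

Things in the scene. Friction and masses are not known exactly. Their poses are not given: they have to be found in the camera images.
- mug_rack: Wooden mug rack, fixed. Origin on the worktop under the line of its hooks; x to its back, y to its left end, z up. Foot x -0.029..0.076, 12 mm high; back panel x 0.055..0.067; shelf x -0.070..0.076, y -0.15..0.15, z 0.290..0.306, spice jars on it. Under it two steel hooks: stem (8 mm thick, at x 0, y 0.05 and -0.115) down to z 0.212, then a 50 mm arm to +y. The left hook is empty.
- hook (a point): Middle of the arm of the empty (left) hook, on its axis; at (0, 0.075, 0.216) in the rack's frame, axes as the rack's. The arm is 8 mm thick, runs along y, rises 8 mm over its 50 mm toward +y and ends there in a red ball of 12 mm, 25 mm from this point; the stem up to the shelf is 25 mm to -y. Open to +y.
- blue_mug: Blue mug already hanging on the right hook, fixed there; fills about x -0.11..0.08, y -0.14..-0.04, z 0.10..0.25 in the rack's frame. Origin at its underside.
- mug: Cream mug, loose, 82x120x94 mm, 0.2-0.33 kg. Origin at the underside, z up to the mouth, handle to -y. It is hollow, outer radius 41 mm about x 0, y 0.019, straight; wall 5 to 12 mm; rim at z 0.094. Handle loop in the y-z plane, y -0.022..-0.060: upper arm z 0.072..0.088 and lower arm z 0.015..0.034, both 28 mm wide in x; outer bar 12 mm wide, y -0.041..-0.060.
- mug_hole (a point): Centre of the opening inside the mug's handle, at (0, -0.0315, 0.053) in the mug's frame. The opening is free along the mug's x axis, 19 mm wide in y and 38 mm high in z. Axes as the mug's.
- pepper_mill: Wooden pepper mill, loose, 58 mm diameter, 170 mm tall, 0.18 kg, upright. Origin at the centre of its underside, z up. Body radius up to 29 mm to z 0.122, head radius 24 mm from z 0.123 to 0.159, small metal knob radius 6 mm on top.
- chopping_board: Black chopping board lying flat, fixed, 160 (x) x 240 (y) x 11 mm. Origin at the centre of its underside, z up.
- spice_left: Spice jar on the rack's shelf, 41 mm diameter, 105 mm tall; leave alone. Origin at its underside.
- spice_right: Spice jar on the rack's shelf, 41 mm diameter, 105 mm tall; leave alone. Origin at its underside.
- tomato_tin: Tin with tomatoes on its label, 75 mm diameter, 58 mm tall; leave alone. Origin at its underside.
- scissors: Scissors with green handles lying flat, 206x84x11 mm, along x; fixed. Origin at the centre of the underside.
- onion: Onion, 82 mm diameter, 94 mm tall; fixed. Origin at its underside.
- lemon: Lemon, 71x53x51 mm; fixed. Origin at its underside.
There are look-alikes about, which are no part of the job. What is shaped like the pepper_mill but purple is not meant.

How it is judged:
By the outcome, as a careful person would: the job done as asked, in the order asked, and still so for the second after the job is handed in, with the robot touching nothing.
It also fails if it takes over 64 s, if anything falls off the work surface, if the arm or the gripper's body presses on something with over 40 N, if the wrist force passes 120 N, or if a joint passes its speed limit or range.

## Working session

There is one attempt and no reset: what is moved stays moved. The work goes in short steps, Python scripts to look and compute and a tool call to move; the robot and the scene stay as the last step left them, time stands still between calls to the robot, and variables do not carry over. Pictures are saved under pics/ and viewed, at most 10 in all, crops included, and the job is handed in when it is done.

Besides the shell and the picture viewer there is one more tool, called as name(argument=value, ...) on one line, values as JSON. send_rows: Moves the arm, as the interface text tells. Shifts and turns lie within -1 to 1; 1 stands for 250 mm of shift or 90 degrees of turn. Its arguments: {"type":"object","properties":{"moves":{"type":"array"},"grip":{"type":"number"}},"required":["moves"]}

```bash
ls; mkdir -p pics; python3 - <<'E'
from rig import readout, viewer
import cv2,numpy as np
s=readout.read_state(); print(s)
for n in("side","top"):
    p,d=viewer.capture(n); cv2.imwrite(f"pics/{n}0.png",p[:,:,::-1]); np.save(f"pics/{n}0.npy",d); i=viewer.camera_info(n); print(n,i)
print(viewer.camera_info("wrist"))
E
```

```text
pics
{'time_s': 0.0, 'joint_positions': array([-7.51435639e+01,  3.02783104e+01,  8.21549378e+01, -4.12766367e-04,
        6.76885777e+01, -1.02271505e+01]), 'qvel': array([ 0.05026508,  0.01126687, -0.05317062, -0.04970075,  0.07643199,
       -0.04603274]), 'tau': array([-1.30293383e-04, -4.40041959e+01, -1.76596624e+01,  6.34090765e-02,
        5.82580583e-02, -1.63943096e-04]), 'position': array([ 0.26480225, -0.56534107,  0.2215867 ]), 'tcp_rot': array([[ 9.05689221e-01,  4.23941895e-01, -5.51610702e-04],
       [ 4.23942091e-01, -9.05686969e-01,  2.05347307e-03],
       [ 3.70966641e-04, -2.09365942e-03, -9.99997739e-01]]), 'force': array([-0.44961321, -0.36500787,  0.69930406]), 'moment': array([ 0.02823583,  0.00071581, -0.03090533]), 'grasp_force': 0.0, 'opening': 0.998308846584146}
side {'fx': 506.84404949281435, 'fy': 506.84404949281435, 'cx': 270.86719867238094, 'cy': 206.83020434861277, 'R': array([[ 1.91718492e-01, -9.81449957e-01, -4.35799114e-05],
       [-6.65972252e-01, -1.30059799e-01, -7.34551161e-01],
       [ 7.20919537e-01,  1.40856064e-01, -6.78553307e-01]]), 't': array([-0.03482713,  0.50386363,  1.72779133])}
top {'fx': 490.50124139796714, 'fy': 490.50124139796714, 'cx': 280.7524582754222, 'cy': 210.7694000741013, 'R': array([[-0.27776026, -0.96062612,  0.00683368],
       [-0.85840562,  0.24499765, -0.45068387],
       [ 0.43126446, -0.13104814, -0.89265747]]), 't': array([0.2006878 , 0.54724754, 1.52668925])}
{'fx': 305.136464355503, 'fy': 305.136464355503, 'cx': 278.5329976916362, 'cy': 208.55569031219608, 'tool_from_camera': array([[-4.55458114e-04, -9.60994437e-01, -2.76567323e-01,
         7.51505260e-02],
       [ 9.99999743e-01, -2.84438786e-04, -6.58479476e-04,
        -3.22444023e-05],
       [ 5.54128640e-04, -2.76567552e-01,  9.60994320e-01,
        -1.62533256e-01],
       [ 0.00000000e+00,  0.00000000e+00,  0.00000000e+00,
         1.00000000e+00]])}
```

View pics/side0.png

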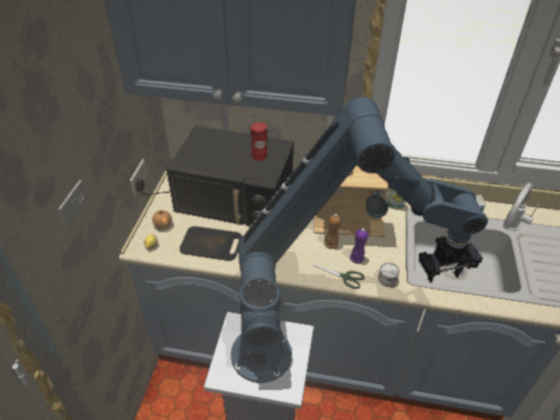

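View pics/top0.png

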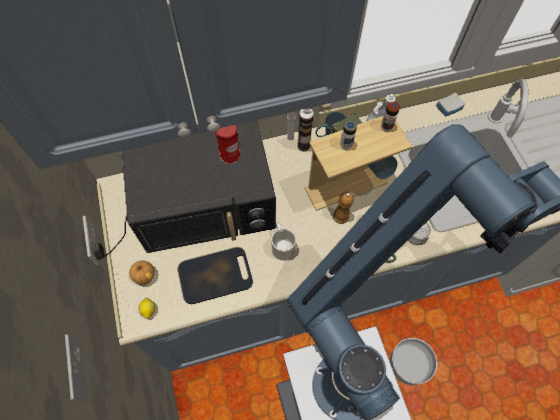

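The side view shows the wooden mill at about (333,232), the purple look-alike at (358,245), the scissors at (345,275), the tin at (388,272) and the board at (210,243). The top view shows the mill at (343,207), the board at (215,275), the rack shelf at (360,145), and what looks like the mug at (284,244). I'll enlarge the top view.

```bash
cat > h.py <<'E'
from rig import readout, viewer
import cv2,numpy as np
def cam(n,s=None):
    i=viewer.camera_info(n); K=np.array([[i['fx'],0,i['cx']],[0,i['fy'],i['cy']],[0,0,1]])
    if n=='wrist':
        T=np.eye(4);T[:3,:3]=s['tcp_rot'];T[:3,3]=s['position'];T=np.linalg.inv(T@i['tool_from_camera']);return K,T[:3,:3],T[:3,3]
    return K,i['R'],i['t']
def cloud(d,K,R,t):
    v,u=np.mgrid[:d.shape[0],:d.shape[1]]
    P=np.stack([(u-K[0,2])*d/K[0,0],(v-K[1,2])*d/K[1,1],d],-1)
    W=(P-t)@R; W[d==0]=np.nan; return W
def onplane(u,v,z,K,R,t):
    r=R.T@np.linalg.inv(K)@[u,v,1]; c=-R.T@t; return c+r*(z-c[2])/r[2]
def proj(X,K,R,t):
    p=(np.atleast_2d(X)@R.T+t)@K.T; return p[:,:2]/p[:,2:]
def crop(img,x0,y0,x1,y1,name,f):
    c=cv2.resize(img[y0:y1,x0:x1,::-1],None,fx=f,fy=f,interpolation=cv2.INTER_CUBIC); cv2.imwrite(name,c)
E
python3 - <<'E'
from h import *
p=cv2.imread('pics/top0.png')[:,:,::-1]
crop(p,170,90,430,285,'pics/topc.png',3)
d=np.load('pics/top0.npy');W=cloud(d,*cam('top'))
for u,v in[(283,236),(283,250),(343,198),(343,215),(215,275),(283,265),(320,190),(375,185),(314,148),(330,170),(403,149),(380,126),(360,140)]: print(u,v,W[v,u].round(3))
E
```

```text
283 236 [0.527 0.049 0.041]
283 250 [0.455 0.07  0.098]
343 198 [ 0.557 -0.169  0.158]
343 215 [ 0.54  -0.175  0.058]
215 275 [0.464 0.309 0.012]
283 265 [ 0.44   0.074 -0.002]
320 190 [ 0.682 -0.141  0.01 ]
375 185 [ 0.645 -0.345  0.012]
314 148 [ 0.678 -0.094  0.312]
330 170 [ 0.591 -0.119  0.305]
403 149 [ 0.602 -0.368  0.305]
380 126 [ 0.7   -0.326  0.314]
360 140 [ 0.672 -0.249  0.304]
```

View pics/topc.png

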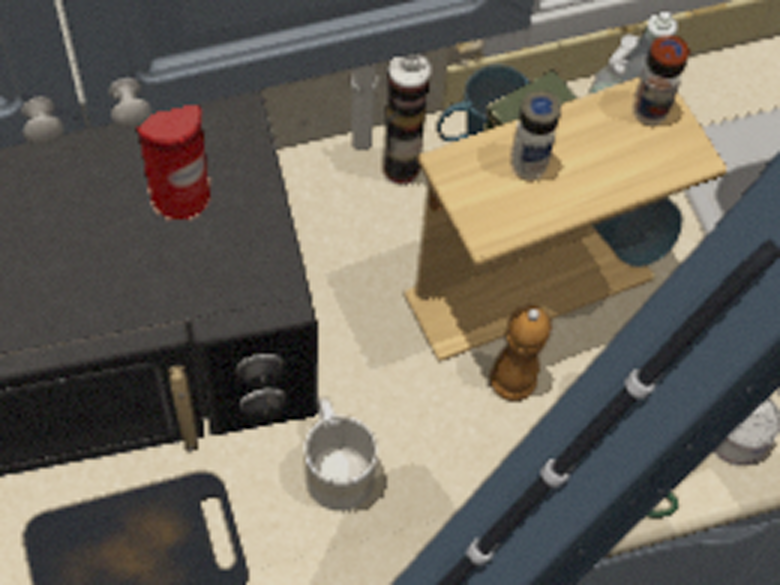

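The enlarged crop shows the shelf corners at about (422,158), (482,262), (722,168) and (665,80). The mug's mouth is centred at (341,447) and its handle points up to (325,410). The mill's knob is at (533,315). Next I'll fit poses to the depth data.

```bash
python3 - <<'E'
from h import *
from scipy.optimize import least_squares
C=cam('top')
d=np.load('pics/top0.npy');W=cloud(d,*C)
V,U=np.mgrid[:420,:560]
def full(cx,cy):return 170+cx/3-0.33,90+cy/3-0.33
for c in[(422,158),(482,262),(722,168),(665,80)]: print('corner',onplane(*full(*c),.306,*C).round(4))
m=(abs(W[...,2]-.306)<.01)&(U>305)&(U<415)&(V>115)&(V<180)
r=cv2.minAreaRect((W[m][:,:2]).astype(np.float32));print('shelf',r,m.sum(),np.median(W[m][:,2]))
# board
m=(abs(W[...,2]-.011)<.006)&(U>170)&(U<260)&(V>240)&(V<310)
img=cv2.imread('pics/top0.png'); dark=img.max(2)<70
mm=m&dark
q=W[mm];r=cv2.minAreaRect(q[:,:2].astype(np.float32));print('board',r,mm.sum(),np.median(q[:,2]))
# mug
m=(U>268)&(U<300)&(V>222)&(V<262)&(W[...,2]>.03)&(W[...,2]<.12)
q=W[m]; print('mug',len(q)); 
rim=q[q[:,2]>.088]; print('rim z',np.percentile(rim[:,2],[50,90]),len(rim))
def fitc(P,r,x0):
    f=least_squares(lambda c:np.hypot(*(P-c[:2]).T)-r,x0,loss='soft_l1',f_scale=.003);return f.x,np.sqrt(np.mean(f.fun**2))
print(fitc(rim[:,:2],.038,rim[:,:2].mean(0)))
m=(U>330)&(U<356)&(V>188)&(V<224)&(W[...,2]>.02)
q=W[m];k=q[q[:,2]>.150];print('mill top',k.max(0),np.median(k,0),len(k))
b=q[(q[:,2]>.125)&(q[:,2]<.155)];print('head',fitc(b[:,:2],.023,b[:,:2].mean(0)+[.01,0]),len(b))
b=q[(q[:,2]>.02)&(q[:,2]<.05)];print('body',fitc(b[:,:2],.028,b[:,:2].mean(0)+[.01,0]),len(b))
print('knob px',onplane(*full(533,313),.168,*C), 'mugc',onplane(*full(341,447),.094,*C),'handle end',onplane(*full(325,408),.088,*C))
E
```

```text
corner [ 0.7059 -0.0916  0.306 ]
corner [ 0.5662 -0.1118  0.306 ]
corner [ 0.6063 -0.3951  0.306 ]
corner [ 0.7314 -0.3803  0.306 ]
shelf ((0.657014012336731, -0.24373605847358704), (0.15147870779037476, 0.30262184143066406), 6.851515769958496) 3175 0.3071750625124805
board ((0.4935391843318939, 0.3084931969642639), (0.23564350605010986, 0.21246346831321716), 89.3992919921875) 2101 0.010587090394427416
mug 456
rim z [0.09349243 0.09850815] 99
(array([0.49408   , 0.05950407]), np.float64(0.004899922168625632))
mill top [ 0.57934122 -0.0494343   0.57875716] [ 0.5571791  -0.17946215  0.15739592] 102
head (array([ 0.56265389, -0.1835414 ]), np.float64(0.004256752091209795)) 106
body (array([ 0.56409206, -0.18130488]), np.float64(0.018326344922993745)) 68
knob px [ 0.56205457 -0.18462506  0.168     ] mugc [0.49526731 0.05733508 0.094     ] handle end [0.54923564 0.06051559 0.088     ]
```

```bash
cat >> h.py <<'E'
from scipy.spatial.transform import Rotation as Ro
def Rt(psi,al):
    "tool R: z ahead along heading psi, al deg below horizontal; x up-forward"
    p,a=np.radians([psi,al]);f=np.array([np.cos(p),np.sin(p),0]);u=np.array([0,0,1.])
    z=np.cos(a)*f-np.sin(a)*u;x=np.sin(a)*f+np.cos(a)*u;return np.stack([x,np.cross(z,x),z],1)
def plan(pos,R,p0=None,R0=None):
    s=readout.read_state(); p0=s['position'] if p0 is None else np.array(p0); R0=s['tcp_rot'] if R0 is None else R0
    d=R0.T@(np.array(pos)-p0); w=Ro.from_matrix(R0.T@R).as_rotvec(degrees=True)
    print('shift',(d/.25).round(3),'turn',(w/90).round(3),'rows>=',max(np.linalg.norm(d)/.05,np.linalg.norm(w)/8.59).round(1))
E
python3 - <<'E'
from h import *
C=cam('side');d=np.load('pics/side0.npy');W=cloud(d,*C)
V,U=np.mgrid[:420,:560]
img=cv2.imread('pics/side0.png');hsv=cv2.cvtColor(img,cv2.COLOR_BGR2HSV)
pm=(hsv[...,0]>125)&(hsv[...,0]<150)&(hsv[...,1]>90)&(U>340)&(U<375)&(V>220)&(V<270)
q=W[pm];print('purple',np.nanmedian(q,0),np.nanpercentile(q,[2,98],axis=0).round(3))
for u,v in[(388,268),(315,267),(350,285),(210,243),(185,250),(238,235)]:print(u,v,W[v,u].round(3))
dark=(img.max(2)<60)&(U>175)&(U<245)&(V>222)&(V<262)&(abs(W[...,2]-.011)<.008)
r=cv2.minAreaRect(W[dark][:,:2].astype(np.float32));print(r,dark.sum())
T=cam('top');print('oven corner',onplane(170+318/3,90+415/3,0,*T))
s=readout.read_state();R0=s['tcp_rot']
plan([.30,-.38,.33],Rt(7,70))
E
```

```text
purple [ 0.48191674 -0.29159269  0.09177885] [[ 0.472 -0.312  0.011]
 [ 0.501 -0.272  0.162]]
388 268 [ 0.427 -0.409  0.052]
315 267 [ 0.421 -0.132  0.003]
350 285 [ 0.349 -0.275  0.013]
210 243 [0.46  0.311 0.01 ]
185 250 [0.398 0.398 0.016]
238 235 [0.523 0.207 0.014]
((0.46278274059295654, 0.24114474654197693), (0.13797371089458466, 0.08254700899124146), 3.7839457988739014) 51
oven corner [0.58052118 0.05890437 0.        ]
shift [ 0.442 -0.613 -0.432] turn [-0.036  0.22   0.199] rows>= 4.4
```

```bash
python3 - <<'E'
from h import *
plan([.33,-.36,.32],Rt(-25,60))
E
```

```text
shift [ 0.585 -0.634 -0.392] turn [-0.147  0.312  0.543] rows>= 6.7
```

send_rows(moves=[[0.58,-0.63,-0.39,-0.15,0.31,0.54],[0.58,-0.63,-0.39,-0.15,0.31,0.54],[0.58,-0.63,-0.39,-0.15,0.31,0.54],[0.58,-0.63,-0.39,-0.15,0.31,0.54],[0.58,-0.63,-0.39,-0.15,0.31,0.54],[0.58,-0.63,-0.39,-0.15,0.31,0.54],[0.58,-0.63,-0.39,-0.15,0.31,0.54],[0.58,-0.63,-0.39,-0.15,0.31,0.54],[0.58,-0.63,-0.39,-0.15,0.31,0.54]])

```text
time_s: 1.0
position: [0.3294, -0.362, 0.3201]
tcp_rot: [[0.788, -0.418, 0.451], [-0.358, -0.908, -0.216], [0.5, 0.009, -0.866]]
force: [0.3, -0.8, -1.2]
opening: 1.0
grasp_force: 0.0
```

```bash
python3 - <<'E'
from h import *
s=readout.read_state();print(s['joint_positions'].round(1),s['position'],s['force'])
plan([.42,-.10,.24],Rt(-20,30))
E
```

```text
[-75.4   3.4 113.   31.1  47.6  21.1] [ 0.32936659 -0.36201094  0.32008529] [ 0.32678783 -0.77329072 -1.21785293]
shift [-0.25  -1.106  0.214] turn [ 0.042  0.333 -0.034] rows>= 5.8
```

send_rows(moves=[[-0.25,-1.0,0.2,0.04,0.33,-0.03],[-0.25,-1.0,0.2,0.04,0.33,-0.03],[-0.25,-1.0,0.2,0.04,0.33,-0.03],[-0.25,-1.0,0.2,0.04,0.33,-0.03],[-0.25,-1.0,0.2,0.04,0.33,-0.03],[-0.25,-1.0,0.2,0.04,0.33,-0.03],[-0.25,-1.0,0.2,0.04,0.33,-0.03],[-0.25,-1.0,0.2,0.04,0.33,-0.03],[-0.25,-1.0,0.2,0.04,0.33,-0.03]])

```text
time_s: 1.9
position: [0.4621, -0.1549, 0.2952]
tcp_rot: [[0.499, -0.348, 0.794], [-0.186, -0.938, -0.294], [0.846, -0.001, -0.533]]
force: [0.6, -0.2, 0.3]
opening: 1.002
grasp_force: 0.0
```

```bash
python3 - <<'E'
from h import *
import pickle
s=readout.read_state();print(s['joint_positions'].round(1),s['position'],s['tcp_rot'][:,2])
p,d=viewer.capture('wrist');cv2.imwrite('pics/w1.png',p[:,:,::-1]);np.save('pics/w1.npy',d);pickle.dump(s,open('pics/w1.pkl','wb'))
E
```

```text
[-45.5   9.9 139.7 137.4  32.1 -66. ] [ 0.4620846  -0.15494416  0.29519596] [ 0.79365341 -0.2938516  -0.53269645]
```

View pics/w1.png

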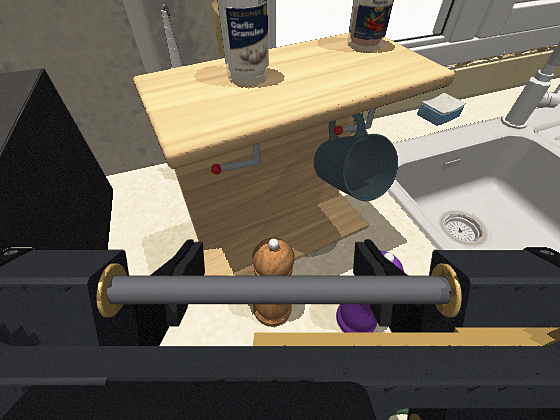

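The wrist view shows the red ball of the empty hook at (216,169), its stem at (257,150), the wooden mill's knob at (273,243), and the purple mill at (360,310). The elbow is almost at its limit, so I'll fit a kinematic model to choose reachable poses, and measure the hook and mill.

```bash
cat > kin.py <<'E'
import numpy as np
from scipy.spatial.transform import Rotation as Ro
from scipy.optimize import least_squares
r=lambda a,q:Ro.from_euler(a,q,degrees=True).as_matrix()
def fk(q,P,s4=1,s6=1):
    d1,a1,lat,L1,a3,L2,Lt=P
    A=r('z',q[0]);B=A@r('y',q[1]);C=B@r('y',q[2]);D=C@r('z',s4*q[3])@r('y',q[4])
    p=A@[a1,lat,d1]+B@[0,0,L1]+C@[a3,0,L2]+D@[0,0,Lt]
    return p,D@r('z',s6*q[5])
E
python3 - <<'E'
from h import *; from kin import *
import pickle
Q=[[-75.143,30.278,82.155,0,67.689,-10.227],[-75.4,3.4,113,31.1,47.6,21.1],[-45.5,9.9,139.7,137.4,32.1,-66]]
Pz=[[.2648,-.5653,.2216],[.32937,-.36201,.32008],[.46208,-.15494,.2952]]
Z=[None,[.451,-.216,-.866],[.794,-.294,-.533]]
for s4 in(1,-1):
    f=least_squares(lambda P:np.concatenate([fk(q,P,s4)[0]-p for q,p in zip(Q,Pz)]),[.3,0,.1,.3,.05,.3,.25]);print(s4,f.x.round(4),f.cost,[fk(q,f.x,s4)[1][:,2].round(3) for q in Q])
s=pickle.load(open('pics/w1.pkl','rb'));C=cam('wrist',s)
d=np.load('pics/w1.npy');W=cloud(d,*C);img=cv2.imread('pics/w1.png')
b,g,rr=[img[...,i].astype(int) for i in range(3)]
V,U=np.mgrid[:420,:560];m=(rr>110)&(g<70)&(b<70)&(abs(U-216)<12)&(abs(V-169)<12)
q=W[m];print('ball',m.sum(),U[m].mean(),V[m].mean(),np.nanmedian(q,0))
print('stem',[W[v,u].round(3) for u,v in[(256,150),(257,155),(258,160),(240,165),(232,166)]])
m=(abs(W[...,2]-.306)<.008)&(V<170)
rect=cv2.minAreaRect(W[m][:,:2].astype(np.float32));print('shelf',rect,np.median(W[m][:,2]),m.sum())
for c in[(135,76),(164,163),(453,74)]:print(onplane(*c,.306,*C))
m=(U>250)&(U<296)&(V>236)&(V<276)&(W[...,2]>.12)&(W[...,2]<.165)
q=W[m];f=least_squares(lambda c:np.hypot(*(q[:,:2]-c).T)-.0235,q[:,:2].mean(0),loss='soft_l1',f_scale=.003);print('mill',f.x,m.sum(),'knob',onplane(273,243,.166,*C))
E
```

```text
1 [ 2.744e-01 -2.000e-04  1.110e-01  5.883e-01  1.146e-01  3.919e-01
  3.054e-01] 1.4098287449905663e-08 [array([-0.001,  0.002, -1.   ]), array([ 0.45 , -0.216, -0.866]), array([ 0.793, -0.294, -0.533])]
-1 [-0.3258  0.6997  0.1266  0.2963  0.0073 -0.2404 -0.2425] 0.001764389306411087 [array([-0.001,  0.002, -1.   ]), array([-0.288, -0.409, -0.866]), array([ 0.28 , -0.798, -0.533])]
ball 0 nan nan [nan nan nan]
stem [array([ 0.643, -0.195,  0.231]), array([ 0.643, -0.196,  0.224]), array([ 0.642, -0.197,  0.217]), array([ 0.639, -0.174,  0.218]), array([ 0.639, -0.165,  0.22 ])]
shelf ((0.7903624773025513, -0.173679918050766), (0.5361089706420898, 0.3132919669151306), 25.095256805419922) 0.3063347548623744 23361
[ 0.70609103 -0.09192596  0.306     ]
[ 0.5570435  -0.10387402  0.306     ]
[ 0.59723405 -0.39417387  0.306     ]
mill [ 0.56264844 -0.18540502] 1272 knob [ 0.55877967 -0.18454547  0.166     ]<stdin>:12: RuntimeWarning: Mean of empty slice.
  ret = ret.dtype.type(ret / rcount)
  return np.nanmean(a, axis, out=out, keepdims=keepdims)
```

```bash
cat >> kin.py <<'E'
P=np.array([.2744,-.0002,.111,.5883,.1146,.3919,.3054])
lo=np.array([-176.69,-43.24,12.49,-82,0,-163.58])+1;hi=np.array([176.69,126.21,139.97,262,151.66,163.58])-1
def ik(p,R,q0=None,n=12):
    def e(q):
        a,B=fk(q,P);return np.concatenate([(a-p)*10,(R.T@B-np.eye(3)).ravel()])
    best=None;rng=np.random.default_rng(0)
    for i in range(1 if q0 is not None else n):
        x=np.clip(q0,lo,hi) if q0 is not None else np.clip([np.degrees(np.arctan2(p[1],p[0]))-12+rng.normal()*15,20,110,rng.choice([0,60,-60,180]),50,rng.uniform(-120,120)],lo,hi)
        f=least_squares(e,x,bounds=(lo,hi),x_scale=50.)
        if best is None or f.cost<best.cost:best=f
        if q0 is None and f.cost<1e-6:break
    return best.x,np.sqrt(2*best.cost)
E
python3 - <<'E'
from h import *; from kin import *
import pickle
s=pickle.load(open('pics/w1.pkl','rb'));C=cam('wrist',s);W=cloud(np.load('pics/w1.npy'),*C)
V,U=np.mgrid[:420,:560];c=np.array([.5626,-.1855])
r0=np.hypot(*(W[...,:2]-c).transpose(2,0,1));m=(U>235)&(U<310)&(V>240)&(V<330)&(r0<.036)
for z in np.arange(.01,.17,.01):
    k=m&(abs(W[...,2]-z)<.005);print(round(z,3),np.round(np.nanmedian(r0[k]),4) if k.any() else None,k.sum(),end=' | ')
print()
mill=np.array([.5626,-.1855,.06])
def tst(n,g,psi,al):
    R=Rt(psi,al);p=g+.019*R[:,2];q,e=ik(p,R);print(n,psi,al,q.round(0),round(e,4))
for psi in(-20,-30,-40):
  for al in(35,45):tst('mill',mill,psi,al)
for psi in(10,30):
  for al in(35,45):tst('board',np.array([.455,.32,.075]),psi,al)
for psi in(-15,3,20):
  for al in(45,60,75):tst('mug',np.array([.494,.06,.055]),psi,al)
for al in(10,30,45):tst('hang',np.array([.60,-.175,.19]),7,al)
E
```

```text
0.01 0.0334 160 | 0.02 0.0318 140 | 0.03 0.0322 65 | 0.04 0.0321 130 | 0.05 0.0302 131 | 0.06 0.0286 55 | 0.07 None 0 | 0.08 None 0 | 0.09 None 0 | 0.1 None 0 | 0.11 None 0 | 0.12 0.0258 48 | 0.13 0.0278 24 | 0.14 0.0279 247 | 0.15 0.023 507 | 0.16 0.014 422 | 
mill -20 35 [-35.  56. 129. 166.  59.  -1.] 0.0
mill -20 45 [-34.  48. 125. 164.  38.   3.] 0.0
mill -30 35 [-28.  55. 128. 182.  58.   0.] 0.0
mill -30 45 [-29.  48. 124. 182.  37.  -0.] 0.0
mill -40 35 [-22.  54. 125. 198.  54.  -0.] 0.0
mill -40 45 [-23.  48. 121. 201.  35.  -5.] 0.0
board 10 35 [ 33.  53. 129. 203.  57.   1.] 0.0
board 10 45 [ 31.  46. 126. 205.  38.  -5.] 0.0
board 30 35 [ 19.  56. 134. 170.  65.  -2.] 0.0
board 30 45 [ 20.  47. 130. 169.  42.   1.] 0.0
mug -15 45 [  0.  53. 135. 193.  53.   3.] 0.0
mug -15 60 [ -2.  42. 128. 198.  20.  -6.] 0.0
mug -15 75 [  -4.   38.  118.  -17.    9. -153.] 0.0
mug 3 45 [-12.  55. 139. 167.  58.  -4.] 0.0078
mug 3 60 [-10.  43. 130. 163.  23.   4.] 0.0
mug 3 75 [ -8.  38. 119.  19.   8. 151.] 0.0
mug 20 45 [-23.  55. 138. 144.  55. -10.] 0.0
mug 20 60 [-16.  43. 129. 133.  24.  12.] 0.0
mug 20 75 [-10.  38. 119.  37.  13. 114.] 0.0
hang 7 10 [-50.  52. 125. 123.  79.   2.] 0.0
hang 7 30 [-46.  38. 121. 114.  49.  22.] 0.0
hang 7 45 [-41.  31. 114.  88.  32.  54.] 0.0
```

```bash
python3 - <<'E'
from h import *; from kin import *
R=Rt(-30,45);z=R[:,2];g=np.array([.559,-.184,.055])+.019*z
plan(g-.12*z,R); plan(g,R,g-.12*z,R)
q=readout.read_state()['joint_positions']
for k in(.12,.06,0): q,e=ik(g-k*z,R,q);print(q.round(0),e)
E
```

```text
shift [-0.501 -0.059  0.467] turn [-0.087 -0.141  0.069] rows>= 3.4
shift [ 0.   -0.    0.48] turn [0. 0. 0.] rows>= 2.4
[-28.  37. 135. 182.  37.  -0.] 1.1231130990286884e-15
[-28.  43. 130. 182.  38.  -0.] 5.113610298475866e-10
[-29.  49. 124. 182.  38.  -0.] 2.7323979491847682e-12
```

send_rows(moves=[[-0.25,-0.03,0.23,-0.045,-0.07,0.035],[-0.5,-0.06,0.467,-0.087,-0.141,0.069],[-0.5,-0.06,0.467,-0.087,-0.141,0.069],[-0.5,-0.06,0.467,-0.087,-0.141,0.069],[-0.5,-0.06,0.467,-0.087,-0.141,0.069],[-0.5,-0.06,0.467,-0.087,-0.141,0.069],[-0.5,-0.06,0.467,-0.087,-0.141,0.069],[-0.5,-0.06,0.467,-0.087,-0.141,0.069]], grip=1.0)

```text
time_s: 2.75
position: [0.4963, -0.1533, 0.1294]
tcp_rot: [[0.606, -0.508, 0.613], [-0.358, -0.862, -0.36], [0.71, -0.002, -0.704]]
force: [-0.9, -0.6, -0.2]
opening: 1.004
grasp_force: 0.0
```

```bash
python3 - <<'E'
from h import *; from kin import *
s=readout.read_state();print(s['joint_positions'].round(1))
R=Rt(-30,45);z=R[:,2];g=np.array([.559,-.184,.055])+.019*z
plan(g,R)
p,d=viewer.capture('wrist');cv2.imwrite('pics/w2.png',p[:,:,::-1])
C=cam('wrist',s);W=cloud(d,*C);c=np.array([.559,-.184])
r0=np.hypot(*(W[...,:2]-c).transpose(2,0,1))
for zz in np.arange(.01,.15,.01):
    k=(r0<.036)&(abs(W[...,2]-zz)<.005);q=W[k]
    if len(q)>20: print(round(zz,3),len(q),np.median(r0[k]).round(4),q[:,:2].mean(0).round(4))
E
```

```text
[-28.8  36.2 135.4 181.9  36.9 -90.2]
shift [-0.016 -0.021  0.483] turn [ 0.003 -0.003 -0.005] rows>= 2.4
0.01 316 0.0308 [ 0.5389 -0.1713]
0.02 273 0.0286 [ 0.541 -0.169]
0.03 129 0.0291 [ 0.5381 -0.1694]
0.04 313 0.0287 [ 0.5401 -0.1713]
0.05 430 0.0266 [ 0.542  -0.1722]
0.06 439 0.0241 [ 0.5438 -0.1735]
0.07 409 0.0217 [ 0.5454 -0.1744]
0.08 313 0.0202 [ 0.5454 -0.1746]
0.09 192 0.0203 [ 0.5438 -0.1746]
0.1 158 0.0218 [ 0.5424 -0.1733]
0.11 212 0.0241 [ 0.5402 -0.1736]
0.12 655 0.0243 [ 0.5422 -0.1741]
0.13 294 0.0247 [ 0.5399 -0.1736]
0.14 854 0.0248 [ 0.5417 -0.1756]
```

View pics/w2.png

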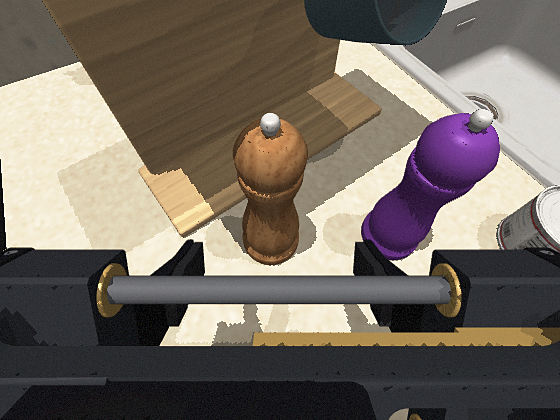

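The wrist view shows the mill at (270,190) between the fingers, with its waist near (270,215). The purple mill at (430,190) is clear to the right. I'll grip at the waist, at z about 0.083, where the radius is 20 mm.

```bash
python3 - <<'E'
from h import *
R=Rt(-30,45);z=R[:,2];g=np.array([.559,-.184,.083])+.019*z
plan(g,R)
E
```

```text
shift [ 0.061 -0.022  0.406] turn [ 0.003 -0.004 -0.005] rows>= 2.1
```

send_rows(moves=[[0.06,-0.022,0.1,0,0,0],[0.06,-0.022,0.2,0,0,0],[0.06,-0.022,0.3,0,0,0],[0.06,-0.022,0.4,0,0,0],[0.06,-0.022,0.405,0,0,0],[0.06,-0.022,0.405,0,0,0]])

```text
time_s: 3.4
position: [0.5694, -0.1899, 0.0687]
tcp_rot: [[0.606, -0.508, 0.612], [-0.359, -0.862, -0.359], [0.71, -0.002, -0.705]]
force: [-0.2, -0.1, -0.2]
opening: 0.997
grasp_force: 0.0
```

send_rows(moves=[[0,0,0,0,0,0],[0,0,0,0,0,0],[0,0,0,0,0,0],[0,0,0,0,0,0],[0,0,0,0,0,0],[0,0,0,0,0,0],[0,0,0,0,0,0],[0,0,0,0,0,0]], grip=0.2)

```text
time_s: 4.2
position: [0.5696, -0.1894, 0.0665]
tcp_rot: [[0.608, -0.507, 0.611], [-0.359, -0.862, -0.358], [0.708, -0.001, -0.706]]
force: [0.4, 0.9, 1.6]
opening: 0.59
grasp_force: 29.8
```

send_rows(moves=[[0.03,0,-0.03,0,0,0],[0.06,0,-0.06,0,0,0],[0.06,0,-0.12,0,0,0],[0.06,0,-0.2,0,0,0],[0.06,0,-0.28,0,0,0],[0.06,0,-0.36,0,0,0],[0.06,0,-0.36,0,0,0],[0.06,0,-0.36,0,0,0]])

```text
time_s: 5.0
position: [0.5235, -0.1625, 0.1414]
tcp_rot: [[0.608, -0.507, 0.611], [-0.359, -0.862, -0.358], [0.708, -0.002, -0.706]]
force: [0.1, -0.4, -1.7]
opening: 0.587
grasp_force: 29.8
```

```bash
python3 - <<'E'
from h import *; from kin import *
s=readout.read_state();q=s['joint_positions'];print(q.round(1),s['position'],s['opening'],s['grasp_force'])
p,d=viewer.capture('wrist');cv2.imwrite('pics/w3.png',p[:,:,::-1])
V,U=np.mgrid[:420,:560]
for n in('top',):
    p,d=viewer.capture(n);C=cam(n);W=cloud(d,*C);cv2.imwrite(f'pics/{n}1.png',p[:,:,::-1])
    crop(p,150,180,380,350,'pics/topc1.png',3.4)
    m=(abs(W[...,2]-.011)<.005)&(p.max(2)<75)&(U>165)&(U<265)&(V>235)&(V<315)
    m=cv2.morphologyEx(m.astype(np.uint8),cv2.MORPH_OPEN,np.ones((5,5)))>0
    print(cv2.minAreaRect(W[m][:,:2].astype(np.float32)),m.sum())
q[5]+=90
for psi in(-30,-10,10,20): 
    R=Rt(psi,45);g=np.array([.455,.315,.12])+.019*R[:,2];qq,e=ik(g,R,q);print(psi,qq.round(0),e)
    R=Rt(psi,45);g=np.array([.455,.315,.095])+.019*R[:,2];qq,e=ik(g,R,q);print(psi,qq.round(0),e)
E
```

```text
[-27.9  33.4 130.5 183.6  29.1 -91.3] [ 0.52350697 -0.16249337  0.1413845 ] 0.587332213435609 29.760651578981197
((0.4344515800476074, 0.26551440358161926), (0.06973134726285934, 0.08469301462173462), 88.35990905761719) 127
-30 [ 42.  42. 116. 261.  41. -21.] 0.24479424446345313
-30 [ 42.  45. 115. 261.  41. -20.] 0.21023688409613672
-10 [ 39.  40. 118. 254.  34. -31.] 2.077373469634211e-15
-10 [ 39.  43. 118. 249.  35. -25.] 5.697531877542664e-10
10 [ 31.  39. 126. 209.  31. -10.] 3.2308689553058317e-15
10 [ 31.  43. 126. 206.  35.  -7.] 2.694974903515614e-15
20 [ 25.  39. 128. 187.  33.  -2.] 1.1851691231622843e-10
20 [ 25.  43. 129. 186.  37.  -1.] 2.1765507955803296e-15
```

View pics/topc1.png

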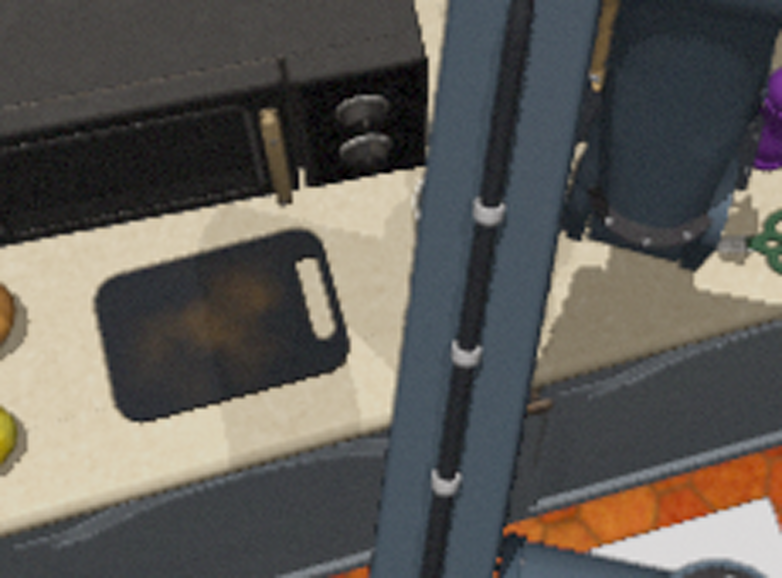

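```bash
python3 - <<'E'
from h import *; from kin import *
T=cam('top')
for c in[(95,280),(322,228),(352,362),(122,422),(222,325)]:print(onplane(150+c[0]/3.4-.35,180+c[1]/3.4-.35,.011,*T).round(3))
s=readout.read_state();q=s['joint_positions'].copy();q[5]+=90
p0,R0=s['position'],s['tcp_rot']
wp=[(np.array([.52,-.10,.22]),-18,45),(np.array([.52,.06,.23]),0,45),(np.array([.49,.2,.23]),10,45),(np.array([.4585,.315,.14]),18,45)]
for p,psi,al in wp:
    R=Rt(psi,al);q,e=ik(p,R,q);print(q.round(0),round(e,4));plan(p,R,p0,R0);p0,R0=p,R
E
```

```text
[0.546 0.423 0.011]
[0.538 0.187 0.011]
[0.39  0.193 0.011]
[0.393 0.425 0.011]
[0.463 0.309 0.011]
[-27.  19. 130. 156.  15.  18.] 0.0
shift [ 0.124 -0.209 -0.325] turn [ 0.098 -0.001 -0.099] rows>= 2.0
[-10.  17. 130. 149.  13.  24.] 0.0
shift [-0.112 -0.609 -0.168] turn [ 0.141  0.    -0.141] rows>= 3.2
[ 10.  18. 128. 181.  11.  -0.] 0.0
shift [-0.085 -0.56  -0.085] turn [ 0.079  0.    -0.079] rows>= 2.9
[ 26.  34. 129. 193.  27.  -5.] 0.0
shift [-0.286 -0.475  0.223] turn [ 0.063  0.    -0.063] rows>= 3.0
```

```bash
python3 - <<'E'
from h import *
for p,psi in[([.52,-.13,.22],-24),([.52,-.06,.235],-12),([.52,.03,.235],-3)]: plan(p,Rt(psi,45))
E
```

```text
shift [ 0.167 -0.106 -0.282] turn [ 0.05  -0.001 -0.052] rows>= 1.7
shift [ 0.109 -0.347 -0.424] turn [ 0.145 -0.001 -0.146] rows>= 2.8
shift [-0.02  -0.657 -0.553] turn [ 0.215 -0.001 -0.216] rows>= 4.3
```

send_rows(moves=[[0.08,-0.05,-0.14,0.025,0,-0.025],[0.167,-0.106,-0.28,0.05,0,-0.05],[0.15,-0.22,-0.35,0.1,0,-0.1],[0.11,-0.34,-0.42,0.14,0,-0.14],[0.05,-0.48,-0.48,0.18,0,-0.18],[-0.02,-0.65,-0.55,0.215,0,-0.215],[-0.02,-0.65,-0.55,0.215,0,-0.215],[-0.02,-0.65,-0.55,0.215,0,-0.215],[-0.02,-0.65,-0.55,0.215,0,-0.215]])

```text
time_s: 6.0
position: [0.5196, 0.0278, 0.2341]
tcp_rot: [[0.705, -0.055, 0.707], [-0.04, -0.998, -0.039], [0.708, -0.001, -0.706]]
force: [-0.0, 0.0, -2.4]
opening: 0.589
grasp_force: 29.8
```

```bash
python3 - <<'E'
from h import *
s=readout.read_state();print(s['joint_positions'].round(1))
for p,psi in[([.51,.11,.235],4),([.49,.2,.22],10),([.477,.309,.15],18)]: plan(p,Rt(psi,45))
E
```

```text
[-13.8  16.1 130.2 144.8  13.2 -63.1]
shift [-0.038 -0.326 -0.042] turn [ 0.056 -0.001 -0.057] rows>= 1.7
shift [-0.151 -0.681 -0.07 ] turn [ 0.103 -0.001 -0.104] rows>= 3.5
shift [-0.403 -1.113  0.074] turn [ 0.166 -0.001 -0.167] rows>= 5.9
```

send_rows(moves=[[-0.02,-0.16,-0.02,0.03,0,-0.03],[-0.04,-0.32,-0.04,0.056,0,-0.056],[-0.1,-0.5,-0.06,0.08,0,-0.08],[-0.15,-0.68,-0.07,0.103,0,-0.103],[-0.22,-0.84,-0.03,0.13,0,-0.13],[-0.33,-0.98,0.02,0.15,0,-0.15],[-0.33,-0.98,0.02,0.15,0,-0.15],[-0.33,-0.98,0.02,0.15,0,-0.15]])

```text
time_s: 6.8
position: [0.4782, 0.2757, 0.1714]
tcp_rot: [[0.681, 0.274, 0.679], [0.194, -0.962, 0.194], [0.707, -0.001, -0.708]]
force: [0.5, -1.0, -1.5]
opening: 0.591
grasp_force: 29.8
```

```bash
python3 - <<'E'
from h import *
s=readout.read_state();R=s['tcp_rot'];g=s['position']-.019*R[:,2];print(s['joint_positions'].round(1),g)
# lift-off offset: mill bottom = g_z - .080
R1=Rt(16,45)
for b in(.04,.014): plan(np.array([.465,.311,.080+b])+.019*R1[:,2],R1)
p,d=viewer.capture('wrist');C=cam('wrist',s);W=cloud(d,*C)
cv2.imwrite('pics/w4.png',p[:,:,::-1])
E
```

```text
[ 20.   28.2 128.5 187.7  21.7 -94.3] [0.46526221 0.27204248 0.18485527]
shift [-0.154 -0.15   0.213] turn [ 0.     0.    -0.001] rows>= 1.5
shift [-0.227 -0.15   0.287] turn [ 0.     0.    -0.001] rows>= 2.0
```

View pics/w4.png

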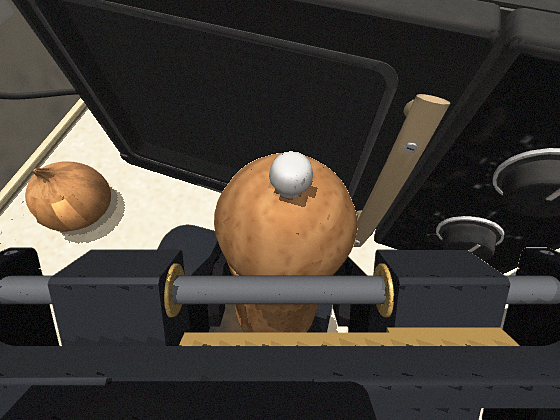

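The wrist view shows the mill gripped centrally, with its knob at (292,173) and clear of the oven. I'll check for tilt before setting it down.

```bash
python3 - <<'E'
from h import *
s=readout.read_state();R=s['tcp_rot'];g=s['position']-.019*R[:,2]
p,d=viewer.capture('wrist');C=cam('wrist',s);W=cloud(d,*C)
print('g',g,'knob',[W[v,u].round(4) for v,u in((165,290),(173,292),(180,290))])
print('knob at g+.087:',proj(g+[0,0,.086],*C),'ray at z', onplane(291,174,g[2]+.086,*C))
from scipy.optimize import least_squares
V,U=np.mgrid[:420,:560]
q=W[(U>220)&(U<350)&(V>195)&(V<270)];q=q[np.isfinite(q).all(1)];q=q[np.linalg.norm(q-g,axis=1)<.12]
for lo in(.05,.062):
    k=q[(q[:,2]-g[2]>lo-.006)&(q[:,2]-g[2]<lo+.006)];f=least_squares(lambda c:np.hypot(*(k[:,:2]-c).T)-.0245,g[:2],loss='soft_l1',f_scale=.002);print(lo,len(k),f.x,np.abs(f.fun).mean())
E
```

```text
g [0.46579946 0.27153709 0.18598581] knob [array([0.467 , 0.2686, 0.2766]), array([0.464 , 0.2673, 0.2776]), array([0.463 , 0.2675, 0.2757])]
knob at g+.087: [[278.04065804 176.40588126]] ray at z [0.46755328 0.26830415 0.27198581]
0.05 14 [0.46707524 0.26939107] 3.831421996841016e-05
0.062 1161 [0.46924979 0.26994638] 0.0007891855108345128
```

send_rows(moves=[[-0.08,-0.08,0.11,0,0,0],[-0.154,-0.15,0.213,0,0,0],[-0.18,-0.15,0.24,0,0,0],[-0.2,-0.15,0.26,0,0,0],[-0.215,-0.15,0.275,0,0,0],[-0.22,-0.15,0.28,0,0,0],[-0.22,-0.15,0.28,0,0,0]])

```text
time_s: 7.6
position: [0.4782, 0.3146, 0.0852]
tcp_rot: [[0.678, 0.274, 0.682], [0.193, -0.962, 0.195], [0.709, -0.001, -0.705]]
force: [0.7, -0.2, -2.5]
opening: 0.587
grasp_force: 29.8
```

```bash
python3 - <<'E'
from h import *
s=readout.read_state();print(s['position']-.019*s['tcp_rot'][:,2],s['force'],s['moment'])
E
```

```text
[0.46525417 0.31087533 0.0986272 ] [ 0.68632194 -0.18871151 -2.53064906] [-0.1821612   0.55228882 -0.00985102]
```

send_rows(moves=[[-0.006,0,0.006,0,0,0],[-0.012,0,0.012,0,0,0],[-0.018,0,0.018,0,0,0],[-0.02,0,0.02,0,0,0],[-0.02,0,0.02,0,0,0]])

```text
time_s: 8.1
position: [0.4779, 0.3153, 0.0775]
tcp_rot: [[0.678, 0.275, 0.681], [0.194, -0.961, 0.195], [0.709, -0.0, -0.706]]
force: [-0.6, 0.4, -0.3]
opening: 0.587
grasp_force: 29.8
```

send_rows(moves=[[-0.003,0,0.003,0,0,0],[-0.003,0,0.003,0,0,0],[-0.003,0,0.003,0,0,0]])

```text
time_s: 8.4
position: [0.4784, 0.3155, 0.0774]
tcp_rot: [[0.677, 0.275, 0.683], [0.193, -0.961, 0.196], [0.711, -0.001, -0.704]]
force: [-1.8, -1.6, 5.7]
opening: 0.593
grasp_force: 29.8
```

send_rows(moves=[[0,0,0,0,0,0],[0,0,0,0,0,0],[0,0,0,0,0,0],[0,0,0,0,0,0],[0,0,0,0,0,0],[0,0,0,0,0,0],[0,0,0,0,0,0]], grip=1.0)

```text
time_s: 9.1
position: [0.4777, 0.3152, 0.0762]
tcp_rot: [[0.679, 0.275, 0.681], [0.194, -0.961, 0.195], [0.708, -0.0, -0.706]]
force: [-0.6, 0.1, -0.5]
opening: 0.993
grasp_force: 0.0
```

send_rows(moves=[[0,0,-0.08,0,0,0],[0,0,-0.16,0,0,0],[0,0,-0.26,0,0,0],[0,0,-0.36,0,0,0],[0,0,-0.46,0,0,0],[0,0,-0.46,0,0,0],[0,0,-0.46,0,0,0]])

```text
time_s: 9.8
position: [0.4, 0.2931, 0.158]
tcp_rot: [[0.678, 0.276, 0.682], [0.194, -0.961, 0.196], [0.709, -0.001, -0.705]]
force: [0.5, -0.1, 0.8]
opening: 1.0
grasp_force: 0.0
```

```bash
python3 - <<'E'
from h import *
from kin import *
s=readout.read_state();print(s['joint_positions'].round(1),s['position'])
p,d=viewer.capture('wrist');C=cam('wrist',s);W=cloud(d,*C);cv2.imwrite('pics/w5.png',p[:,:,::-1])
r0=np.hypot(*(W[...,:2]-[.465,.311]).transpose(2,0,1));k=r0<.04;print('max z',np.nanmax(W[k][:,2]),np.nanmedian(W[k&(W[...,2]>.172)],0))
p,d=viewer.capture('top');T=cam('top');W=cloud(d,*T);cv2.imwrite('pics/top2.png',p[:,:,::-1])
r0=np.hypot(*(W[...,:2]-[.465,.311]).transpose(2,0,1));k=r0<.05;print('max z',np.nanmax(W[k][:,2]),np.nanmedian(W[k&(W[...,2]>.165)],0))
m=np.zeros((420,1160,3),np.uint8);m[:,:560]=cv2.imread('pics/w5.png');cc=p[170:330,160:360,::-1];m[:,570:1120]=cv2.resize(cc,(550,420),interpolation=cv2.INTER_CUBIC)
cv2.imwrite('pics/comb.png',cv2.resize(m[:,:1130],(800,300),interpolation=cv2.INTER_AREA))
E
```

```text
[ 29.   30.5 135.7 197.5  31.9 -95.7] [0.39995101 0.29312853 0.15802329]
max z 0.18231629433404573 [0.46361718 0.31007993 0.17992793]Traceback (most recent call last):
  File "<stdin>", line 7, in <module>
    res = np.fmax.reduce(a, axis=axis, out=out, **kwargs)
ValueError: zero-size array to reduction operation fmax which has no identity
```

```bash
python3 - <<'E'
from h import *; from kin import *
s=readout.read_state();q=s['joint_positions'].copy();q[5]+=90
for p,psi,al in[([.40,.25,.25],12,55),([.40,.14,.25],6,60),([.40,.06,.25],3,60)]:
    plan(p,Rt(psi,al));q,e=ik(p,Rt(psi,al),q);print(q.round(0),round(e,4))
E
```

```text
shift [ 0.228  0.165 -0.297] turn [-0.029 -0.113  0.033] rows>= 2.0
[ 21.  10. 130. 261.   4. -74.] 0.1461
shift [ 0.143  0.588 -0.383] turn [-0.068 -0.168  0.088] rows>= 3.6
[  5.   6. 135. 261.   1. -82.] 0.2293
shift [ 0.081  0.896 -0.446] turn [-0.088 -0.167  0.114] rows>= 5.0
[ -6.   5. 137. 261.   1. -89.] 0.2669
```

```bash
python3 - <<'E'
from h import *
from scipy.optimize import least_squares
for n in('top','side'):
    K=cam(n);qs=[];
    for i in range(3):
        p,d=viewer.capture(n);W=cloud(d,*K);k=(np.hypot(W[...,0]-.51,W[...,1]-.06)<.09)&(W[...,2]>.008)&(W[...,2]<.115);qs.append(W[k])
    V,U=np.nonzero(k);print(n,k.sum(),(U.min(),U.max(),V.min(),V.max()) if k.any() else '')
    if not k.any():continue
    np.save(f'pics/mug_{n}.npy',np.vstack(qs))
    crop(p,max(U.min()-20,0),V.min()-15,U.max()+20,V.max()+15,f'pics/m_{n}.png',8);q=np.vstack(qs)
    print(np.percentile(q,[2,50,98],axis=0).round(3)); 
    rim=q[(q[:,2]>.085)];f=least_squares(lambda c:np.hypot(*(rim[:,:2]-c).T)-.038,[.494,.06],loss='soft_l1',f_scale=.002);print(f.x,len(rim),np.abs(f.fun).mean())
    print('max z',np.percentile(q[:,2],[90,97,99]))
a=cv2.imread('pics/m_top.png');b=cv2.imread('pics/m_side.png');print(a.shape,None if b is None else b.shape)
E
```

```text
top 759 (np.int64(259), np.int64(306), np.int64(217), np.int64(268))
[[0.453 0.012 0.009]
 [0.521 0.062 0.055]
 [0.578 0.109 0.11 ]]
[0.51179753 0.07018788] 538 0.019593072329217462
max z [0.09531515 0.10607947 0.11265365]
side 788 (np.int64(252), np.int64(292), np.int64(212), np.int64(259))
[[0.447 0.014 0.009]
 [0.519 0.069 0.067]
 [0.582 0.131 0.112]]
[0.53582059 0.08798751] 683 0.017493779704777952
max z [0.09900231 0.10991256 0.11317533]
(648, 696, 3) (616, 640, 3)
```

```bash
python3 - <<'E'
import cv2,numpy as np
a=cv2.imread('pics/m_top.png');b=cv2.imread('pics/m_side.png')
# keep scale: 4.6 px per px each
a=cv2.resize(a,None,fx=.57,fy=.57);b=cv2.resize(b,None,fx=.57,fy=.57)
m=np.zeros((400,800,3),np.uint8);m[:a.shape[0],:a.shape[1]]=a;m[:b.shape[0],400:400+b.shape[1]]=b
cv2.imwrite('pics/mug2.png',m);print(a.shape,b.shape)
E
```

```text
(369, 397, 3) (351, 365, 3)
```

View pics/mug2.png

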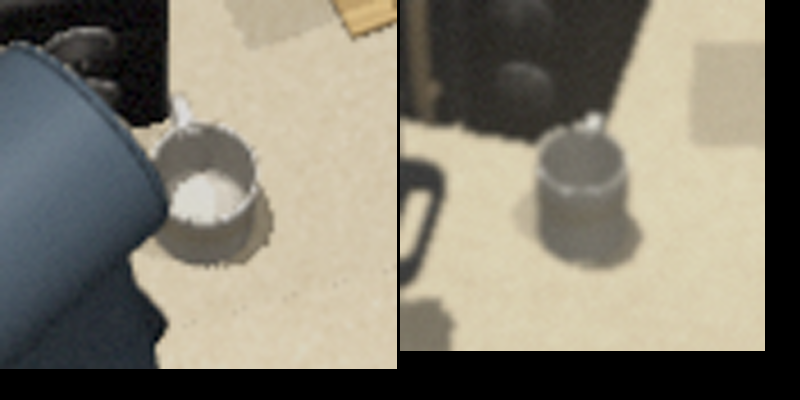

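The left half (top camera) shows the rim centred at (206,173) and the handle tip at (180,98). The right half (side camera) shows the rim centred at (182,157) within its half and the handle at (194,122). I'll convert these to world positions.

```bash
python3 - <<'E'
from h import *
T=cam('top');S=cam('side')
tp=lambda x,y:(239+x/4.56-.4,202+y/4.56-.4); sd=lambda x,y:(232+x/4.56-.4,197+y/4.56-.4)
for n,c,f,C in[('top',[(206,173),(180,98),(182,110)],tp,T),('side',[(182.5,157),(196,116),(194,122)],sd,S)]:
    r=onplane(*f(*c[0]),.094,*C)
    for h in c[1:]:
        e=onplane(*f(*h),.086,*C);v=e-r;print(n,r.round(4),e.round(4),'handle dir',np.degrees(np.arctan2(v[1],v[0])).round(1),np.hypot(v[0],v[1]).round(4))
print('previous',onplane(170+341/3-.33,90+447/3-.33,.094,*T))
E
```

```text
top [0.4918 0.0568 0.094 ] [0.5595 0.0573 0.086 ] handle dir 0.4 0.0676
top [0.4918 0.0568 0.094 ] [0.5495 0.0586 0.086 ] handle dir 1.8 0.0577
side [0.496  0.0583 0.094 ] [0.5568 0.0577 0.086 ] handle dir -0.5 0.0608
side [0.496  0.0583 0.094 ] [0.5489 0.0581 0.086 ] handle dir -0.3 0.0529
previous [0.49526731 0.05733508 0.094     ]
```

```bash
python3 - <<'E'
from h import *; from kin import *
s=readout.read_state();q=s['joint_positions'].copy();q[5]+=90
R=Rt(0,60);g=np.array([.4945,.0577,.055])+.019*R[:,2]
for p,R_ in[([.44,.22,.17],Rt(10,50)),([.45,.14,.16],Rt(5,55)),(g-.11*R[:,2],R),(g,R)]:
    plan(p,R_);q,e=ik(p,R_,q);print(np.round(p,3),q.round(0),round(e,4))
E
```

```text
shift [0.09  0.324 0.016] turn [-0.045 -0.056  0.049] rows>= 1.7
[0.44 0.22 0.17] [ 16.  24. 133. 193.  18.  -8.] 0.0
shift [0.027 0.643 0.009] turn [-0.079 -0.111  0.093] rows>= 3.2
[0.45 0.14 0.16] [  3.  23. 133. 174.  12.   4.] 0.0
shift [-0.114  0.958  0.016] turn [-0.108 -0.166  0.141] rows>= 4.8
[0.449 0.058 0.134] [-11.  25. 134. 150.  11.  20.] 0.0
shift [-0.234  1.019  0.435] turn [-0.108 -0.166  0.141] rows>= 5.7
[0.504 0.058 0.039] [ -9.  43. 130. 168.  22.   3.] 0.0
```

send_rows(moves=[[0.05,0.16,0.01,-0.022,-0.028,0.025],[0.08,0.32,0.01,-0.045,-0.056,0.05],[0.05,0.48,0.01,-0.06,-0.08,0.07],[0.02,0.64,0.01,-0.08,-0.11,0.093],[-0.05,0.8,0.01,-0.095,-0.14,0.12],[-0.11,0.955,0.01,-0.108,-0.166,0.141],[-0.11,0.955,0.01,-0.108,-0.166,0.141],[-0.11,0.955,0.01,-0.108,-0.166,0.141],[-0.11,0.955,0.01,-0.108,-0.166,0.141]], grip=1.0)

```text
time_s: 11.1
position: [0.4477, 0.0591, 0.136]
tcp_rot: [[0.866, 0.001, 0.5], [0.0, -1.0, 0.002], [0.5, -0.001, -0.866]]
force: [-0.7, 0.6, 0.9]
opening: 1.001
grasp_force: 0.0
```

```bash
python3 - <<'E'
from h import *
from scipy.optimize import least_squares
import pickle
s=readout.read_state();print(s['joint_positions'].round(1),s['position'],s['tcp_rot'][:,2])
p,d=viewer.capture('wrist');C=cam('wrist',s);W=cloud(d,*C);cv2.imwrite('pics/w6.png',p[:,:,::-1]);np.save('pics/w6.npy',d);pickle.dump(s,open('pics/w6.pkl','wb'))
k=(np.hypot(W[...,0]-.51,W[...,1]-.058)<.09)&(W[...,2]>.008)&(W[...,2]<.1)
V,U=np.nonzero(k);print(k.sum(),U.min(),U.max(),V.min(),V.max())
q=W[k&(W[...,2]>.088)];c=np.array([.4945,.0577])
r=np.hypot(*(q[:,:2]-c).T);rim=q[r<.048];f=least_squares(lambda x:np.hypot(*(rim[:,:2]-x).T)-.0385,c,loss='soft_l1',f_scale=.002);print('rim',f.x,len(rim),np.abs(f.fun).mean())
q=W[k&(W[...,2]>.06)];r=np.hypot(*(q[:,:2]-f.x).T);h=q[(r>.046)&(abs(q[:,1]-f.x[1])<.03)&(q[:,0]>f.x[0])]
print('handle',len(h),np.percentile(h,[2,50,98],axis=0).round(4))
E
```

```text
[-10.4  25.  134.4 149.1  10.4 -68.6] [0.44767705 0.05912283 0.13600501] [ 0.50022076  0.00194392 -0.86589573]
11639 180 334 80 264
rim [0.49023972 0.05841195] 1837 0.0011270360979893238
handle 1220 [[0.5371 0.053  0.062 ]
 [0.5705 0.0675 0.0862]
 [0.591  0.0875 0.099 ]]
```

View pics/w6.png

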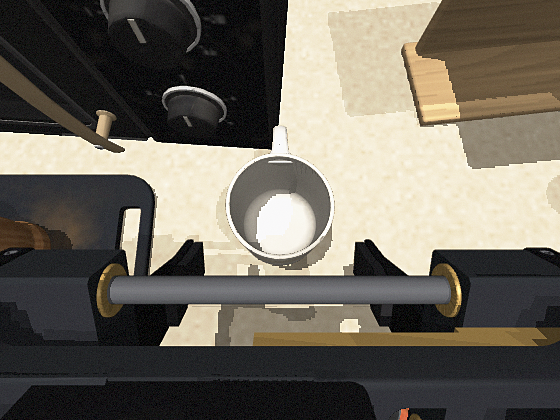

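The wrist view shows the mug's rim centred at about (280,210), with the handle pointing straight up to (280,128) beside the oven corner. The mug is centred between the fingers.

```bash
python3 - <<'E'
from h import *
import pickle
s=pickle.load(open('pics/w6.pkl','rb'));C=cam('wrist',s)
from scipy.optimize import least_squares
W=cloud(np.load('pics/w6.npy'),*C);img=cv2.imread('pics/w6.png').min(2)
# rim from bright ring: points within 3 mm of z .094
k=(abs(W[...,2]-.094)<.004)&(np.hypot(W[...,0]-.494,W[...,1]-.058)<.046)
q=W[k];f=least_squares(lambda x:np.hypot(*(q[:,:2]-x[:2]).T)-x[2],[.494,.058,.039],loss='soft_l1',f_scale=.002);print('rim fit',f.x,len(q))
c=onplane(280.5,210,.094,*C);print('px centre',c)
for u,v in[(280,128),(280,140),(274,140),(287,140)]:
    e=onplane(u,v,.087,*C);print(e.round(4),np.degrees(np.arctan2(*(e-c)[[1,0]])).round(1))
k=(abs(img.astype(int)-220)<36)
V,U=np.mgrid[:420,:560];h=(V>126)&(V<150)&(U>268)&(U<296)&(abs(W[...,2]-.085)<.01);q=W[h];print('handle cloud',q.mean(0),len(q))
for v in(130,136,142,148):
    row=W[v,262:300];sel=abs(row[:,2]-.085)<.012;print(v,np.where(sel)[0]+262,row[sel].mean(0).round(4) if sel.any() else '')
R=Rt(0,60)
for c in([.494,.058],[.4925,.058]): plan(np.array([*c,.055])+.019*R[:,2],R)
E
```

```text
rim fit [0.49016113 0.05839155 0.03912   ] 1622
px centre [0.4852956  0.05758747 0.094     ]
[0.5565 0.0579 0.087 ] 0.3
[0.5457 0.0579 0.087 ] 0.3
[0.5457 0.0628 0.087 ] 4.9
[0.5457 0.0522 0.087 ] -5.1
handle cloud [0.54708929 0.05829715 0.08703625] 338
130 [273 274 275 276 277 278 279 280 281 282 283 284 285 286] [0.5552 0.0583 0.0859]
136 [273 274 275 276 277 278 279 280 281 282 283 284 285 286] [0.5488 0.0583 0.0878]
142 [272 273 274 275 276 277 278 279 280 281 282 283 284 285 286 287] [0.5436 0.0583 0.0877]
148 [272 273 274 275 276 277 278 279 280 281 282 283 284 285 286 287] [0.5386 0.0583 0.0871]
shift [-0.002  0.007  0.45 ] turn [-0.002 -0.     0.001] rows>= 2.2
shift [-0.007  0.007  0.447] turn [-0.002 -0.     0.001] rows>= 2.2
```

send_rows(moves=[[-0.01,0.003,0.12,0,0,0],[-0.01,0.003,0.22,0,0,0],[-0.01,0.003,0.29,0,0,0],[-0.01,0.003,0.36,0,0,0],[-0.01,0.003,0.42,0,0,0],[-0.01,0.003,0.443,0,0,0],[-0.01,0.003,0.443,0,0,0]])

```text
time_s: 11.85
position: [0.5013, 0.0591, 0.0385]
tcp_rot: [[0.866, 0.003, 0.5], [0.002, -1.0, 0.002], [0.5, -0.001, -0.866]]
force: [-0.1, -0.0, 0.0]
opening: 1.002
grasp_force: 0.0
```

```bash
python3 - <<'E'
from h import *
from scipy.optimize import least_squares
s=readout.read_state();print(s['position']-.019*s['tcp_rot'][:,2])
p,d=viewer.capture('wrist');C=cam('wrist',s);W=cloud(d,*C)
k=(abs(W[...,2]-.094)<.004)&(np.hypot(W[...,0]-.494,W[...,1]-.058)<.046)
q=W[k];f=least_squares(lambda x:np.hypot(*(q[:,:2]-x[:2]).T)-x[2],[.494,.058,.039],loss='soft_l1',f_scale=.002);print('rim fit',f.x,len(q),q.min(0),q.max(0))
E
```

```text
[0.49180596 0.05904116 0.05499781]
rim fit [0.49073901 0.0583948  0.03872488] 3909 [0.46236146 0.01748136 0.09000094] [0.53198548 0.09909258 0.09653648]
```

send_rows(moves=[[0,0,0,0,0,0],[0,0,0,0,0,0],[0,0,0,0,0,0],[0,0,0,0,0,0],[0,0,0,0,0,0]], grip=0.7)

```text
time_s: 12.4
position: [0.5011, 0.0581, 0.0397]
tcp_rot: [[0.865, 0.002, 0.501], [0.001, -1.0, 0.002], [0.501, -0.001, -0.865]]
force: [-2.6, 3.4, 7.5]
opening: 0.926
grasp_force: 30.0
```

send_rows(moves=[[0.025,0,-0.04,0,0,0],[0.05,0,-0.09,0,0,0],[0.1,0,-0.17,0,0,0],[0.15,0,-0.26,0,0,0],[0.15,0,-0.26,0,0,0],[0.15,0,-0.26,0,0,0]])

```text
time_s: 13.0
position: [0.5013, 0.0574, 0.1141]
tcp_rot: [[0.866, 0.0, 0.501], [-0.0, -1.0, 0.001], [0.501, -0.001, -0.866]]
force: [0.5, -0.1, -3.2]
opening: 0.923
grasp_force: 30.0
```

```bash
python3 - <<'E'
from h import *; from kin import *
s=readout.read_state();print(s['joint_positions'].round(1),s['position'],s['opening'],s['grasp_force'],s['force'])
q=s['joint_positions'].copy();q[5]+=90
# rack frame
yaw=7.;o=np.array([.654,-.244,0]);Rr=Ro.from_euler('z',yaw,degrees=True).as_matrix();hook=o+Rr@[0,.075,.216];print('hook',hook)
# mug tilt th, heading yaw; hole wrt grasp point in mug (handle fwd f, up u): (+.0505+.001, -.002)
def tcp(hp,th,psi=yaw):
    R=Rt(psi,60-th);t=np.radians(th);f=np.array([np.cos(np.radians(psi)),np.sin(np.radians(psi)),0]);u=np.array([0,0,1])
    f2=np.cos(t)*f+np.sin(t)*u;u2=-np.sin(t)*f+np.cos(t)*u
    g=hp-.0495*f2+.002*u2; return g+.019*R[:,2],R
for th in(15,30):
    qq=q.copy()
    for dy,dz in((.16,-.0),(.1,0),(.05,0),(0,0)):
        p,R=tcp(hook+Rr@[0,dy,dz],th);qq,e=ik(p,R,qq);print(th,dy,p.round(3),qq.round(0),round(e,4))
for p,psi,al in[([.50,.0,.16],0,50),([.52,-.04,.18],4,40)]:
    q,e=ik(p,Rt(psi,al),q);print(q.round(0),round(e,4))
E
```

```text
[ -9.   29.8 127.9 148.8   8.8 -66.9] [0.50127019 0.05739377 0.11413155] 0.9231247453272192 29.98295482713729 [ 0.45397559 -0.08997843 -3.18515619]
hook [ 0.6448598  -0.16955904  0.216     ]
15 0.16 [ 0.591 -0.015  0.192] [-23.  26. 123. 114.  23.  42.] 0.0
15 0.1 [ 0.598 -0.075  0.192] [-31.  27. 120. 101.  26.  49.] 0.0
15 0.05 [ 0.604 -0.124  0.192] [-37.  28. 118.  92.  29.  54.] 0.0
15 0 [ 0.61  -0.174  0.192] [-41.  29. 114.  84.  32.  58.] 0.0
30 0.16 [ 0.598 -0.014  0.183] [-27.  37. 131. 141.  51.   8.] 0.0
30 0.1 [ 0.605 -0.074  0.183] [-35.  37. 128. 130.  50.  13.] 0.0
30 0.05 [ 0.612 -0.123  0.183] [-41.  37. 125. 122.  49.  18.] 0.0
30 0 [ 0.618 -0.173  0.183] [-46.  37. 121. 114.  49.  23.] 0.0
[-21.  26. 134. 143.  23.  18.] 0.0
[-33.  30. 137. 134.  40.  12.] 0.0
```

```bash
cat >> h.py <<'E'
def tcpfor(hp,th,psi,a=.0495,b=-.002):
    "TCP pose that puts the mug hole at hp, mug tilted th (handle up); a,b: hole ahead/above of grasp point in mug axes"
    R=Rt(psi,60-th);t=np.radians(th);f=np.array([np.cos(np.radians(psi)),np.sin(np.radians(psi)),0]);u=np.array([0,0,1])
    return hp-a*(np.cos(t)*f+np.sin(t)*u)-b*(-np.sin(t)*f+np.cos(t)*u)+.019*R[:,2],R
E
python3 - <<'E'
from h import *
plan([.495,-.01,.16],Rt(2,52)); plan([.53,-.06,.18],Rt(5,38))
Rr=Ro.from_euler('z',7,degrees=True).as_matrix()
p,R=tcpfor(np.array([.645,-.1696,.216])+Rr@[0,.11,0],30,7);print(p);plan(p,R)
E
```

```text
shift [ 0.07   0.269 -0.172] turn [ 0.012  0.088 -0.019] rows>= 1.6
shift [ 0.232  0.469 -0.171] turn [ 0.036  0.244 -0.042] rows>= 2.8
[ 0.60438494 -0.06376082  0.18348205]
shift [ 0.496  0.484 -0.034] turn [ 0.055  0.332 -0.056] rows>= 3.6
```

send_rows(moves=[[0.035,0.13,-0.09,0.006,0.044,-0.01],[0.07,0.27,-0.17,0.012,0.088,-0.02],[0.15,0.37,-0.17,0.025,0.16,-0.03],[0.23,0.47,-0.17,0.036,0.244,-0.042],[0.32,0.475,-0.12,0.043,0.28,-0.046],[0.41,0.48,-0.08,0.05,0.31,-0.05],[0.496,0.484,-0.035,0.055,0.332,-0.056],[0.496,0.484,-0.035,0.055,0.332,-0.056],[0.496,0.484,-0.035,0.055,0.332,-0.056],[0.496,0.484,-0.035,0.055,0.332,-0.056],[0.496,0.484,-0.035,0.055,0.332,-0.056]])

```text
time_s: 14.1
position: [0.6035, -0.0629, 0.183]
tcp_rot: [[0.499, 0.122, 0.858], [0.061, -0.993, 0.106], [0.865, -0.001, -0.502]]
force: [-0.2, -0.4, -2.5]
opening: 0.923
grasp_force: 30.0
```

```bash
python3 - <<'E'
from h import *
import pickle
s=readout.read_state();print(s['joint_positions'].round(1),s['opening'],s['grasp_force'],s['force'])
p,d=viewer.capture('wrist');C=cam('wrist',s);W=cloud(d,*C);cv2.imwrite('pics/w7.png',p[:,:,::-1]);np.save('pics/w7.npy',d);pickle.dump(s,open('pics/w7.pkl','wb'))
hsv=cv2.cvtColor(p,cv2.COLOR_RGB2HSV);m=((hsv[...,0]<8)|(hsv[...,0]>172))&(hsv[...,1]>150)&(hsv[...,2]>80)
n,l,st,ce=cv2.connectedComponentsWithStats(m.astype(np.uint8))
for i in range(1,n):
    if st[i,4]>15: print(st[i],ce[i].round(1),np.nanmedian(W[l==i],0).round(4))
print('predicted ball px',proj(np.array([.645,-.1696,.22])+Ro.from_euler('z',7,degrees=True).as_matrix()@[0,.025,0],*C))
E
```

```text
[-33.8  37.  129.2 132.3  49.9 -78.1] 0.9231422108510499 29.9735809667618 [-0.23251401 -0.43374044 -2.4654348 ]
[   0    0   70   31 1779] [31.  12.8] [0.7379 0.1386 0.2671]
[425 167  24  22 369] [437.3 177.4] [ 0.6367 -0.1452  0.2235]
predicted ball px [[432.0904213 175.8954358]]
```

View pics/w7.png

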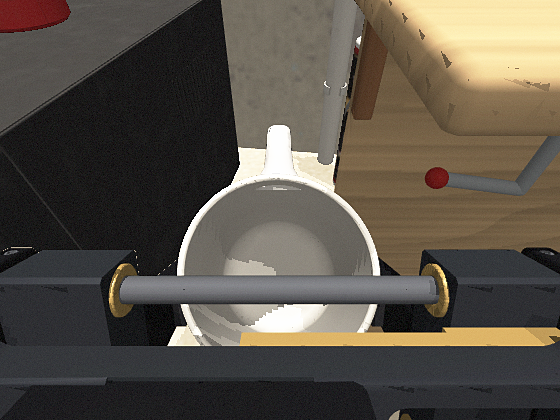

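The wrist view shows the mug held with its handle pointing up at (280,130). The red ball of the empty hook is at (437,177), and its arm runs to the elbow at (520,188). Next I'll compute the hook and the handle hole in one frame.

```bash
python3 - <<'E'
from h import *
from scipy.optimize import least_squares
import pickle
s=pickle.load(open('pics/w7.pkl','rb'));C=cam('wrist',s);d=np.load('pics/w7.npy');W=cloud(d,*C);img=cv2.imread('pics/w7.png')
cc=-C[1].T@C[2]
V,U=np.mgrid[:420,:560]
hsv=cv2.cvtColor(img,cv2.COLOR_BGR2HSV);m=((hsv[...,0]<8)|(hsv[...,0]>172))&(hsv[...,1]>150)&(hsv[...,2]>80)&(abs(U-437)<14)&(abs(V-177)<14)
q=W[m];f=least_squares(lambda c:np.linalg.norm(q-c,axis=1)-.006,q.mean(0)+[.004,0,-.003],loss='soft_l1',f_scale=.001);ball=f.x;print('ball',ball.round(4),'proj',proj(ball,*C),np.linalg.norm(ball-cc))
# arm: follow the rod
pts=[]
for u in range(456,512,4):
    v0=177.4+(u-437.3)*.13
    col=[v for v in range(int(v0)-12,int(v0)+13) if np.isfinite(W[v,u,0])]
    dd=np.array([d[v,u] for v in col]);near=[v for v in col if d[v,u]<dd.min()+.010]
    vm=np.mean(near);w=W[int(round(vm)),u];ray=(w-cc)/np.linalg.norm(w-cc);pts.append(w+.004*ray)
pts=np.array(pts);print(pts[::3].round(4));v=np.polyfit(pts[:,1],pts[:,0],1);vz=np.polyfit(pts[:,1],pts[:,2],1);print('arm x at ball y',np.polyval(v,ball[1]),'z',np.polyval(vz,ball[1]),'yaw',np.degrees(np.arctan(-v[0])),'rise/50mm',vz[0]*.05)
# mug in tool-at-grasp axes: mug-like frame M: f fwd, l left, u up
th=30;R=s['tcp_rot'];g=s['position']-.019*R[:,2]
B=Rt(0,60) # tool axes in mug-like frame (x fwd,y left,z up)
Q=(W-g)@R@B.T   # coords in mug-like frame about grasp point
k=(abs(Q[...,2]-.039)<.006)&(np.hypot(Q[...,0],Q[...,1])<.046)
k&=V<270
q=Q[k];f=least_squares(lambda x:np.hypot(*(q[:,:2]-x[:2]).T)-.039,[0,0],loss='soft_l1',f_scale=.002);print('mug centre rel grasp',f.x,'rim z',np.percentile(q[:,2],[5,50,95]),len(q))
h=(V>118)&(V<178)&(U>262)&(U<300)&(abs(Q[...,2]-.028)<.012);
for vv in range(124,178,6):
    sel=h[vv];print(vv,U[vv][sel].min() if sel.any() else '',U[vv][sel].max() if sel.any() else '',Q[vv][sel].mean(0).round(4) if sel.any() else '')
E
```

```text
ball [ 0.6402 -0.1464  0.2203] proj [[435.96780423 177.65899608]] 0.19081804467798025
[[ 0.6414 -0.1579  0.2188]
 [ 0.6409 -0.1643  0.2185]
 [ 0.6428 -0.1723  0.2162]
 [ 0.6431 -0.179   0.2158]
 [ 0.6449 -0.1868  0.2143]]
arm x at ball y 0.6398926360439593 z 0.22081616994677172 yaw 6.321984452744498 rise/50mm 0.008021217257224307
mug centre rel grasp [-0.00100132  0.00029195] rim z [0.03370028 0.03800709 0.03948004] 3133
124   
130 268 289 [ 0.0659 -0.0002  0.0291]
136 267 290 [ 0.0618 -0.0002  0.0309]
142 267 290 [ 0.0582 -0.0002  0.0319]
148 266 291 [ 0.0551 -0.0002  0.032 ]
154 266 291 [ 0.0521 -0.0002  0.0321]
160 265 292 [ 0.0493 -0.0001  0.0317]
166 264 293 [ 0.0465 -0.0002  0.0311]
172 263 295 [ 0.0435 -0.0004  0.0313]
```

```bash
python3 - <<'E'
from h import *; from kin import *
a=np.array([-.118,.98,.16]);a/=np.linalg.norm(a);ball=np.array([.6402,-.1464,.2203])
s=readout.read_state();q=s['joint_positions'].copy();q[5]+=90
for k in(.05,.03,.01,-.01,-.027):
    p,R=tcpfor(ball+k*a,30,6.8,.0495,-.0025);q,e=ik(p,R,q);print(k,p.round(4),q.round(0),round(e,5));plan(p,R)
E
```

```text
0.05 [ 0.6068 -0.1007  0.1962] [-39.  35. 127. 124.  48.  18.] 0.0
shift [ 0.042  0.151 -0.031] turn [-0.002  0.001  0.001] rows>= 0.8
0.03 [ 0.6092 -0.1203  0.193 ] [-41.  35. 125. 121.  48.  19.] 0.0
shift [ 0.031  0.23  -0.025] turn [-0.002  0.001  0.001] rows>= 1.2
0.01 [ 0.6116 -0.1399  0.1898] [-43.  36. 124. 118.  49.  20.] 0.0
shift [ 0.02   0.309 -0.019] turn [-0.002  0.001  0.001] rows>= 1.6
-0.01 [ 0.6139 -0.1595  0.1866] [-45.  37. 122. 116.  49.  22.] 0.0
shift [ 0.008  0.388 -0.012] turn [-0.002  0.001  0.001] rows>= 1.9
-0.027 [ 0.6159 -0.1761  0.1839] [-46.  37. 121. 113.  49.  23.] 0.0
shift [-0.001  0.455 -0.007] turn [-0.002  0.001  0.001] rows>= 2.3
```

Move to just outside the ball, then check the residual before sliding on.

send_rows(moves=[[0.02,0.08,-0.015,0,0,0],[0.042,0.15,-0.03,0,0,0],[0.042,0.15,-0.03,0,0,0],[0.042,0.15,-0.03,0,0,0]])

```text
time_s: 14.55
position: [0.6074, -0.1006, 0.1966]
tcp_rot: [[0.497, 0.122, 0.859], [0.062, -0.993, 0.105], [0.866, 0.001, -0.501]]
force: [-0.3, 0.5, -2.9]
opening: 0.919
grasp_force: 30.0
```

```bash
python3 - <<'E'
from h import *
from scipy.optimize import least_squares
s=readout.read_state();V,U=np.mgrid[:420,:560]
p,d=viewer.capture('wrist');C=cam('wrist',s);W=cloud(d,*C);cv2.imwrite('pics/w8.png',p[:,:,::-1])
hsv=cv2.cvtColor(p,cv2.COLOR_RGB2HSV);m=((hsv[...,0]<8)|(hsv[...,0]>172))&(hsv[...,1]>150)&(hsv[...,2]>80)&(U>300)&(V>100)
q=W[m];q=q[np.linalg.norm(q-[.637,-.146,.222],axis=1)<.02]
f=least_squares(lambda c:np.linalg.norm(q-c,axis=1)-.006,q.mean(0)+[.004,0,-.003],loss='soft_l1',f_scale=.001);ball=f.x;print('ball',ball.round(4),len(q),U[m].mean(),V[m].mean())
R=s['tcp_rot'];g=s['position']-.019*R[:,2];B=Rt(0,60);print('ball in mug-like frame rel grasp (hole at .0495,0,-.0025):',(B@R.T@(ball-g)).round(4))
a=np.array([-.118,.98,.16]);a/=np.linalg.norm(a);print('arm dir there',(B@R.T@a).round(3))
for k in(.03,.01,-.01,-.027): plan(*tcpfor(ball+k*a,30,6.8,.0495,-.0025))
E
```

```text
ball [ 0.6403 -0.1465  0.2205] 298 363.0869565217391 194.48160535117057
ball in mug-like frame rel grasp (hole at .0495,0,-.0025): [ 0.0448 -0.0495 -0.0093]
arm dir there [0.082 0.987 0.138]
shift [-0.011  0.082  0.005] turn [-0.002  0.001  0.001] rows>= 0.4
shift [-0.023  0.161  0.011] turn [-0.002  0.001  0.001] rows>= 0.8
shift [-0.034  0.24   0.017] turn [-0.002  0.001  0.001] rows>= 1.2
shift [-0.043  0.307  0.022] turn [-0.002  0.001  0.001] rows>= 1.6
```

send_rows(moves=[[-0.005,0.04,0.002,0,0,0],[-0.011,0.08,0.005,0,0,0],[-0.017,0.12,0.008,0,0,0],[-0.023,0.16,0.011,0,0,0],[-0.028,0.2,0.014,0,0,0],[-0.028,0.2,0.014,0,0,0]])

```text
time_s: 15.2
position: [0.6141, -0.1528, 0.1885]
tcp_rot: [[0.496, 0.12, 0.86], [0.061, -0.993, 0.103], [0.866, 0.001, -0.5]]
force: [0.2, -0.2, -2.9]
opening: 0.925
grasp_force: 30.0
```

```bash
python3 - <<'E'
from h import *
s=readout.read_state();print(s['force'],s['moment'],s['joint_positions'].round(1))
a=np.array([-.118,.98,.16]);a/=np.linalg.norm(a);ball=np.array([.6403,-.1465,.2204])
for k in(-.01,-.027): plan(*tcpfor(ball+k*a,30,6.8,.0495,-.0025))
p,d=viewer.capture('wrist');cv2.imwrite('pics/w9.png',p[:,:,::-1])
E
```

```text
[ 0.24728275 -0.21841773 -2.89588918] [-0.10268443  0.83828737 -0.06863264] [-43.9  36.3 122.8 116.5  48.6 -68.5]
shift [-0.008  0.027  0.001] turn [-0.    -0.     0.001] rows>= 0.1
shift [-0.017  0.094  0.006] turn [-0.    -0.     0.001] rows>= 0.5
```

send_rows(moves=[[-0.005,0.03,0.002,0,0,0],[-0.011,0.06,0.004,0,0,0],[-0.017,0.094,0.006,0,0,0],[-0.017,0.094,0.006,0,0,0],[-0.017,0.094,0.006,0,0,0]])

```text
time_s: 15.75
position: [0.6155, -0.1741, 0.1841]
tcp_rot: [[0.497, 0.122, 0.859], [0.061, -0.993, 0.106], [0.866, 0.0, -0.501]]
force: [0.4, 0.6, -2.6]
opening: 0.929
grasp_force: 30.0
```

```bash
python3 - <<'E'
from h import *
s=readout.read_state();print(s['force'],s['moment']); R=s['tcp_rot'];g=s['position']-.019*R[:,2];B=Rt(0,60)
a=np.array([-.118,.98,.16]);a/=np.linalg.norm(a);ball=np.array([.6403,-.1465,.2204])
mid=ball-.025*a;print('hook mid in mug frame',(B@R.T@(mid-g)).round(4),'up in mug',B@R.T@[0,0,1],'up in tool',R.T@[0,0,1])
E
```

```text
[ 0.43845036  0.5528819  -2.57126035] [-0.13991922  0.87138285 -0.01118371]
hook mid in mug frame [ 0.0498 -0.0003 -0.0024] up in mug [ 4.99493003e-01 -7.06197359e-05  8.66317918e-01] up in tool [ 8.65732589e-01  7.06197359e-05 -5.00506823e-01]
```

send_rows(moves=[[-0.012,0,0.01,0,0,0],[-0.024,0,0.02,0,0,0],[-0.035,0,0.03,0,0,0],[-0.04,0,0.034,0,0,0],[-0.04,0,0.034,0,0,0]])

```text
time_s: 16.25
position: [0.6178, -0.1732, 0.1707]
tcp_rot: [[0.497, 0.123, 0.859], [0.061, -0.992, 0.106], [0.865, -0.001, -0.501]]
force: [-0.2, -0.0, -3.0]
opening: 0.925
grasp_force: 30.0
```

send_rows(moves=[[-0.003,0,0.002,0,0,0],[-0.006,0,0.004,0,0,0],[-0.009,0,0.006,0,0,0],[-0.009,0,0.006,0,0,0]])

```text
time_s: 16.65
position: [0.618, -0.1735, 0.1684]
tcp_rot: [[0.497, 0.122, 0.859], [0.061, -0.993, 0.106], [0.866, 0.0, -0.501]]
force: [0.2, 0.2, -3.0]
opening: 0.926
grasp_force: 30.0
```

send_rows(moves=[[-0.004,0,0.002,0,0,0],[-0.007,0,0.004,0,0,0],[-0.01,0,0.006,0,0,0],[-0.01,0,0.006,0,0,0]])

```text
time_s: 17.05
position: [0.6182, -0.1735, 0.1657]
tcp_rot: [[0.496, 0.122, 0.859], [0.061, -0.993, 0.106], [0.866, 0.0, -0.5]]
force: [0.3, -0.7, -1.5]
opening: 0.924
grasp_force: 30.0
```

send_rows(moves=[[-0.004,0,0.002,0,0,0],[-0.004,0,0.002,0,0,0]])

```text
time_s: 17.25
position: [0.6184, -0.1736, 0.165]
tcp_rot: [[0.495, 0.122, 0.86], [0.061, -0.992, 0.106], [0.867, 0.0, -0.499]]
force: [1.5, 0.1, -0.2]
opening: 0.926
grasp_force: 30.0
```

send_rows(moves=[[0,0,0,0,0,0],[0,0,0,0,0,0],[0,0,0,0,0,0],[0,0,0,0,0,0],[0,0,0,0,0,0],[0,0,0,0,0,0],[0,0,0,0,0,0],[0,0,0,0,0,0]], grip=1.0)

```text
time_s: 18.05
position: [0.618, -0.1735, 0.1645]
tcp_rot: [[0.497, 0.122, 0.859], [0.061, -0.993, 0.106], [0.866, 0.0, -0.501]]
force: [-0.1, -0.4, 0.1]
opening: 0.995
grasp_force: 0.0
```

```bash
python3 - <<'E'
from h import *
s=readout.read_state();print(s['force'],s['moment'])
p,d=viewer.capture('wrist');cv2.imwrite('pics/w10.png',p[:,:,::-1]);C=cam('wrist',s);W=cloud(d,*C)
V,U=np.mgrid[:420,:560];br=(p.min(2)>150)
Rr=Ro.from_euler('z',6.9,degrees=True).as_matrix();h=np.array([.6432,-.171,.2164])
Q=(W-h)@Rr
k=(abs(Q[...,0])<.13)&(abs(Q[...,1])<.06)&(abs(Q[...,2])<.14)&br
q=Q[k];print(k.sum(),np.percentile(q,[2,25,50,75,98],axis=0).round(3))
E
```

```text
[-0.07528564 -0.4309534   0.14164457] [-0.03153697  0.48218179  0.0139225 ]
16267 [[-0.087 -0.041 -0.107]
 [-0.084 -0.012 -0.08 ]
 [-0.046  0.002 -0.011]
 [ 0.011  0.019  0.019]
 [ 0.033  0.043  0.02 ]]
```

send_rows(moves=[[0,0,-0.04,0,0,0],[0,0,-0.08,0,0,0],[0,0,-0.12,0,0,0],[0,0,-0.18,0,0,0],[0,0,-0.26,0,0,0],[0,0,-0.36,0,0,0],[0,0,-0.44,0,0,0],[0,0,-0.44,0,0,0],[0,0,-0.44,0,0,0]])

```text
time_s: 19.0
position: [0.5231, -0.1859, 0.2201]
tcp_rot: [[0.497, 0.12, 0.86], [0.061, -0.993, 0.104], [0.866, 0.001, -0.5]]
force: [0.0, 0.0, 0.6]
opening: 1.0
grasp_force: 0.0
```

```bash
python3 - <<'E'
from h import *
Rr=Ro.from_euler('z',6.9,degrees=True).as_matrix();h=np.array([.6432,-.171,.2164])
for i in range(2):
    s=readout.read_state();print(s['time_s'],s['position'],s['force'].round(1),s['joint_positions'].round(1))
    p,d=viewer.capture('wrist');cv2.imwrite(f'pics/w11_{i}.png',p[:,:,::-1]);C=cam('wrist',s);W=cloud(d,*C);Q=(W-h)@Rr
    hsv=cv2.cvtColor(p,cv2.COLOR_RGB2HSV)
    k=(Q[...,0]>-.13)&(Q[...,0]<.05)&(abs(Q[...,1])<.06)&(Q[...,2]>-.15)&(Q[...,2]<.05)&(hsv[...,1]<45)
    q=Q[k];print(k.sum(),np.percentile(q,[1,50,99],axis=0).round(3))
    red=((hsv[...,0]<8)|(hsv[...,0]>172))&(hsv[...,1]>150)&(hsv[...,2]>80)&(np.linalg.norm(Q-[0,.025,.004],axis=-1)<.02);print('ball visible',red.sum())
    for z in range(-13,4): # profile: extents in x,y per z slice
        b=q[abs(q[:,2]-z*.01)<.004]
        if len(b)>15 and i==1: print(z*10,len(b),np.percentile(b[:,0],[2,98]).round(3),np.percentile(b[:,1],[2,98]).round(3))
for n in('top','side'):
    p,d=viewer.capture(n);C=cam(n);W=cloud(d,*C);cv2.imwrite(f'pics/{n}_end.png',p[:,:,::-1])
    r0=np.hypot(*(W[...,:2]-[.465,.311]).transpose(2,0,1));k=r0<.04;print(n,'mill px',k.sum(),'zmax',np.nanpercentile(W[k][:,2],99) if k.any() else '')
E
```

```text
19.0 [ 0.5231391  -0.18592818  0.22007915] [0.  0.  0.6] [-59.   30.6 130.1 102.1  53.9 -68.2]
9180 [[-0.128 -0.046 -0.109]
 [-0.005  0.002 -0.07 ]
 [ 0.038  0.046  0.035]]
ball visible 128
19.05 [ 0.52351593 -0.18568733  0.21979719] [-0.5  0.4  0.1] [-58.9  30.7 130.1 102.1  53.9 -68.2]
9194 [[-0.128 -0.046 -0.109]
 [-0.005  0.003 -0.07 ]
 [ 0.038  0.046  0.036]]
ball visible 129
-110 291 [-0.004  0.012] [-0.012  0.02 ]
-100 741 [-0.021  0.018] [-0.024  0.031]
-90 942 [-0.037  0.025] [-0.03   0.037]
-80 1075 [-0.055  0.031] [-0.032  0.039]
-70 1169 [-0.068  0.037] [-0.033  0.04 ]
-60 508 [-0.064  0.04 ] [-0.033  0.042]
-50 271 [-0.058  0.038] [-0.033  0.044]
-40 206 [-0.052  0.033] [-0.034  0.046]
-30 132 [-0.047  0.016] [-0.034  0.045]
-20 133 [-0.04   0.041] [-0.03   0.042]
-10 315 [-0.033 -0.003] [-0.022  0.033]
0 537 [-0.129 -0.   ] [-0.044  0.043]
10 431 [-0.128  0.017] [-0.046  0.046]
20 289 [-0.13   0.005] [-0.051  0.051]
30 89 [-0.005 -0.001] [-0.029 -0.022]
top mill px 599 zmax 0.17941499229852154
side mill px 482 zmax 0.17822176696323586
```

```bash
python3 - <<'E'
from h import *
img=cv2.imread('pics/w11_1.png');hsv=cv2.cvtColor(img,cv2.COLOR_BGR2HSV);s=readout.read_state()
p,d=viewer.capture('side');W=cloud(d,*cam('side'));hs=cv2.cvtColor(p,cv2.COLOR_RGB2HSV);V,U=np.mgrid[:420,:560]
pm=(hs[...,0]>125)&(hs[...,0]<150)&(hs[...,1]>90)&(U>340)&(U<375)&(V>220)&(V<270);q=W[pm];print(pm.sum(),np.nanmedian(q,0) if pm.any() else 'hidden',np.nanpercentile(q[:,2],98) if pm.any() else '')
p,d=viewer.capture('wrist');W=cloud(d,*cam('wrist',s));h=cv2.cvtColor(p,cv2.COLOR_RGB2HSV)
pm=(h[...,0]>125)&(h[...,0]<150)&(h[...,1]>90);q=W[pm];print('wrist purple',pm.sum(),np.nanmedian(q,0) if pm.any() else '')
E
```

```text
188 [ 0.48154565 -0.29653823  0.06930838] 0.15983954234696976
wrist purple 1381 [ 0.48232501 -0.14412502  0.23595811]
```

```bash
python3 - <<'E'
from rig import ticket
print(ticket.hand_in())
E
```

```text
the job is handed in; nothing more can be done
None
```

I stood the pepper mill upright on the chopping board, then hung the cream mug by its handle on the empty hook and handed the job in after about 19 s; depth readings afterwards showed both in place, but I don't have the judging result.

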